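Load a rechargeable cell into the spring-loaded bench charger

TASK

Take the cylindrical cell from its rest and load it into the bench charger: press its flat end against the sprung contact to push that in, with the nub end still raised, then tip the nub end down past the lip so that the cell lies flat in the bay and the spring holds it home under the lip. Do it gently, without ramming the contact against its stop or levering on the charger, and leave the bottle, tape and cap alone.

Things in the scene. Friction and masses are not known exactly. Their poses are not given: they have to be found in the camera images.
- cell: White cylindrical rechargeable cell, can 26 mm in diameter and 70 mm long, about 100 g, lying in the rest at the start. Origin at the middle of the can, on its axis. Own x runs along the axis towards the nub end (steel nub 10 mm in diameter, standing 2 mm out; a dark ring round the can near it); the other end is flat. Cell and charger are smooth (friction about 0.25).
- rest: Low black rest, fixed: a spine 66 x 16 mm, 4 mm high, with two saddles (10 mm long, centred 26 mm either side of the middle, 38 mm wide, 19 mm high). The cell lies along its x, axis 25 mm above the worktop; its middle 40 mm can be gripped from above, across the cell. Origin at the centre of its underside.
- charger: One-bay bench charger, screwed down: black base plate 166 x 60 mm with guide rails 6 mm high and a bay carriage on it. Origin on the worktop under the plate's middle, z up, x along the bay from the spring end (nearer the robot) to the lipped end, bay at y = 0. The carriage (housing, ball, floors, cheeks, end block, lip) is clamped anywhere up to 8 mm either way along x; poses tell of the base only
- bottle: White capped sample bottle, 48 mm in diameter, 112 mm high, standing; bystander. Origin at the centre of its underside.
- tape: Roll of beige tape lying flat, 68 mm in diameter, 19 mm high; bystander. Origin at the centre of its underside.
- cap: White bottle cap, 23 mm in diameter, 17 mm high; bystander. Origin at the centre of its underside.
- bay (a point): Fixed to the base: middle of the seated cell if the carriage is in mid range (charger x 19, z 32 mm); nub towards +x. Relative to it in x, and moving with the carriage: floors at z = 19 mm, -53 to -22 and 20 to 39 mm; cheeks 29 mm apart, 44 mm over all, 41 mm high, -49 to -27 and 22 to 31 mm, room for fingers between; spring housing -89 to -53 mm, 44 mm wide, 46 mm high.
- ball (a point): Fixed to the base: centre of the free sprung contact (brass ball, 5 mm radius, on a stem) if the carriage is in mid range: charger x -18, z 32 mm. It moves only along -x, 11 mm to a hard stop, and pushes back with 2 N plus 1 N per mm: 5 N with the cell seated, 10 N where the cell just passes the lip, 13 N at the stop. Over 26 N between tilted cell and charger is ramming (level: 40 N).
- lip (a point): Fixed to the base: middle of the lip's upper edge if the carriage is in mid range (charger x 51, z 49.5 mm). The lip is rigid, 3 mm thick, 26 mm wide, and overhangs the end block's face by 5 mm. The cell passes it only while the ball is pushed in by more than 8.1 mm; once down on the floors, the spring carries it up to 8 mm forward under the lip, nub against the block.
Things that resemble listed ones, but are neither listed nor needed, are in the scene too. What is meant by the cell is not yellow, and is the smaller of those in its own colour.

How it is judged:
By the outcome, as a careful person would: the job done as asked, in the order asked, and still so for the second after the job is handed in, with the robot touching nothing.
It also fails if it takes over 72 s, if anything falls off the work surface, if the arm or the gripper's body presses on something with over 40 N, if the wrist force passes 120 N, or if a joint passes its speed limit or range.

ROBOT

A 7-joint arm with a two-finger parallel gripper is mounted at the origin on a cart in front of the work surface, level with it; the furniture and walls round the work are solid. World frame = base frame: x ahead of the robot, y to its left, z up, the work surface at z = 0. Lengths are in m, angles in rad, forces in N, time in s.
With the tool pointing down it reaches from about 0.425 to 0.875 m from the base axis. Payload 4.7 kg.
Tool frame: the origin (TCP) lies between the finger pads; the fingertips stand 19 mm ahead of it and the grasp point (between the pads) is the TCP; x points along the fingers, z is the direction in which the jaws open and shut, and the axes are right-handed (so a half turn about x gives the same grasp; the last joint's range is limited). The gripper opens to 87 mm and grips with 3 to 60 N. Pads are 19 mm wide; open, the fingers measure 117 mm over their backs; the gripper's body (75 mm by 190 mm) begins 51 mm behind the grasp point.
Start: joints at [1.227, 0.321, -0.07, 1.45, 0.023, 1.371, -0.057], TCP at [0.228, -0.609, 0.242] pointing down, gripper open.
Joint ranges: [-2.86, 2.86], [-0.3, 2.09], [-1.38, 1.24], [0.06, 2.45], [-1.56, 4.7], [0.09, 2.05], [-2.69, 2.69]. Speed limits (rad/s): [2.57, 2.57, 3.14, 3.14, 3.14, 3.14, 3.14].

INTERFACE

Orientations are given as a unit quaternion [x, y, z, w].
In Python, from rig import bot, vision gives the robot as it stands.
- The arm moves only by the tool play_rows, never from a script. Its argument "moves" is a list of rows, each a list of 3 entries, a list of its own where there are three numbers: the shift along the world's x, y, z in m, then the turn about the world's z in rad, then the finger opening in m, from 0 to 0.087. In form: [[[dx, dy, dz], roll, gripper], ...]. A call has exactly 5 rows; each row is the pose to reach, as a shift and turn from the pose commanded when the call began; what a row does not reach only later rows make up. A row lasts 1/10 s, in which the tool goes at most 50 mm and 8.59 degrees, less where a joint would pass 70% of its speed; a pose out of reach is approached as far as the arm can. A call with a gripper value outside its range is refused whole. The fingers move at their own pace and stop on an object; "squeeze" is the grip in N (left out, the last holds). Time passes only in rows, so rows that repeat a pose let the fingers close, or fill a call up. It gives the time, the measured TCP pose, the force and the opening at its end, in the units of the state.
- bot.state(): the state, without advancing time (a new reading comes with each control period).
- vision.read_camera(name): name is "side" or "top"; returns (picture, depth): 400x640x3 uint8, red, green, blue; 400x640 float32, m along the optical axis (not along the pixel's ray), 0 where there is no reading.
- vision.camera_params(name): a dict with "K" (3x3 intrinsics, pixels), "dist" ([k1, k2, p1, p2, k3] as OpenCV has them; the pictures are not rectified), "extrinsics" (4x4, takes a point from camera to world coordinates). Camera axes: x right, y up, looking along -z (the intrinsics and any distortion apply to the point x, -y, -z); pixel columns grow to the right and rows downward; lengths in m; the calibration is good to about 2 mm. A picture is of the moment at which its call begins. camera_params takes no time and is no camera call.
- bot.finish_job(): hands the job in, once; it reports no verdict.
Trained networks look in the newest picture that a camera, given by its name, has taken for a name from the list of things; names that differ only in an ending like _2 or _b are one class to them, and where a whole thing is asked for, a point or a joint stands for the part that bears it (a point fixed in the world has none). Each returns a list of dicts, best first, with "confidence" (0 to 1); they miss things now and then, are a little off and sometimes report something else, mostly with a low value. They report only what shows in the picture. A call takes as long as a camera call. They do not tell look-alikes from the thing itself.
- vision.masks_of(name, camera): "pixels" (400x640 bool, what is visible of it) and "point" ([row, column] in pixels, amid what is visible of it).
The state is a dict: "t": time; "joint_positions": joint angles; "qd": joint speeds; "joint_efforts": joint torques, N m; "tool_pos": TCP position; "tcp_rot": TCP orientation; "ft_force": force on the tool from outside, world axes, zero at the start; "ft_torque": the same for the moment, N m; "opening": opening from 0.0 (shut) to 1.0 (fully open).
Only numpy, scipy, OpenCV 4.12 (cv2) and the standard library are available. Lean on these libraries where they do the work, as an engineer would, in place of code of your own. Each camera call takes 0.05 s, during which the arm holds its last target.

## Working session

There is one attempt and no reset: what is moved stays moved. The work goes in short steps, Python scripts to look and compute and a tool call to move; the robot and the scene stay as the last step left them, time stands still between calls to the robot, and variables do not carry over. Pictures are saved under pics/ and viewed, and the job is handed in when it is done.

Besides the shell and the picture viewer there is one more tool, called after "Emit:" in YAML: its name, and indented under it one key for each argument. play_rows: Moves the arm, as the interface text tells. Its arguments: {"type":"object","properties":{"moves":{"type":"array"},"squeeze":{"type":"number"}},"required":["moves"]}

```bash
ls; mkdir -p pics; python3 - <<'E'
from rig import bot, vision
import cv2, numpy as np
s=bot.state(); print({k:np.round(v,3) for k,v in s.items()})
for n in("side","top"):
    p,d=vision.read_camera(n); cv2.imwrite(f"pics/{n}0.png",p[...,::-1]); np.save(f"pics/{n}0d.npy",d); np.save(f"pics/{n}0.npy",p)
    c=vision.camera_params(n); print(n,{k:np.round(v,4).tolist() for k,v in c.items()})
E
```

```text
pics
{'t': np.float64(0.0), 'joint_positions': array([ 1.227,  0.322, -0.07 ,  1.452,  0.023,  1.371, -0.057]), 'qd': array([-0.   , -0.001, -0.001,  0.001,  0.001,  0.   ,  0.001]), 'joint_efforts': array([-0.0000e+00, -4.9129e+01, -4.0400e-01, -3.1253e+01, -6.4000e-02,
        4.4000e-02,  0.0000e+00]), 'tool_pos': array([ 0.227, -0.608,  0.24 ]), 'tcp_rot': array([ 0.403,  0.582, -0.403,  0.58 ]), 'ft_force': array([ 0.186, -0.219, -0.191]), 'ft_torque': array([0.003, 0.01 , 0.034]), 'opening': np.float64(1.003)}
side {'K': [[392.5643, 0.0, 320.0075], [0.0, 392.5643, 196.7651], [0.0, 0.0, 1.0]], 'dist': [-0.0044, 0.0, 0.0, 0.0, 0.0], 'extrinsics': [[-0.6726, -0.5357, 0.5106, 0.9791], [0.7397, -0.4663, 0.4851, 0.2121], [-0.0218, 0.704, 0.7099, 0.69], [0.0, 0.0, 0.0, 1.0]]}
top {'K': [[472.1369, 0.0, 313.091], [0.0, 472.1369, 200.759], [0.0, 0.0, 1.0]], 'dist': [-0.1382, 0.0, 0.0, 0.0, 0.0], 'extrinsics': [[0.0263, 0.9907, -0.1337, 0.3888], [-0.9997, 0.0261, -0.0027, -0.188], [0.0008, 0.1338, 0.991, 1.1013], [0.0, 0.0, 0.0, 1.0]]}
```

View pics/side0.png

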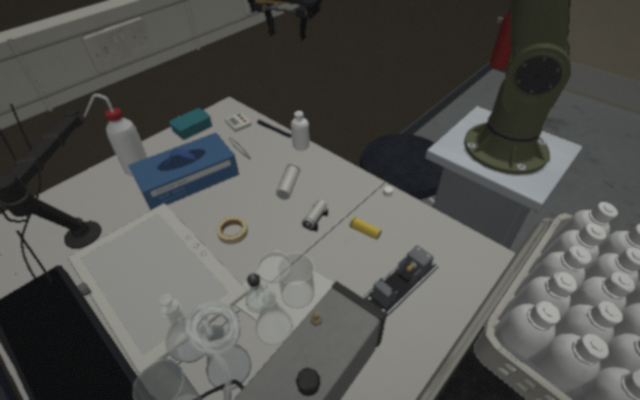

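View pics/top0.png

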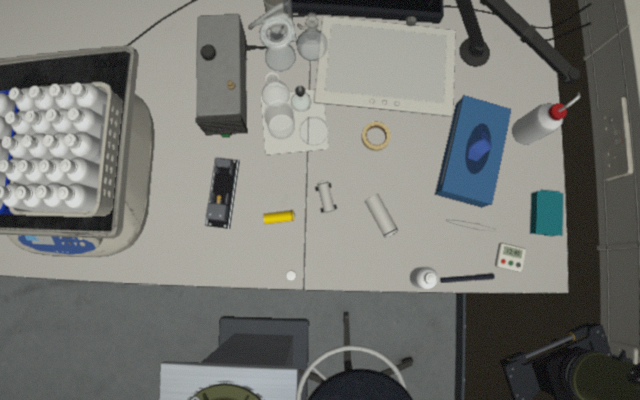

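```bash
cat > h.py <<'E'
from rig import bot, vision
import cv2, numpy as np
def deproj(cam,rc,z=None,d=None):
    """pixel (row,col) -> world; at world height z or depth d"""
    c=vision.camera_params(cam);K=np.array(c["K"]);D=np.array(c["dist"]);E=np.array(c["extrinsics"])
    rc=np.atleast_2d(np.array(rc,float))
    n=cv2.undistortPoints(rc[:,None,::-1].copy(),K,D)[:,0]
    r=np.c_[n[:,0],-n[:,1],-np.ones(len(n))]
    R,t=E[:3,:3],E[:3,3]
    w=r@R.T
    if z is not None: s=(z-t[2])/w[:,2]
    else: s=np.atleast_1d(d)
    return t+w*s[:,None]
def proj(cam,P):
    c=vision.camera_params(cam);K=np.array(c["K"]);D=np.array(c["dist"]);E=np.array(c["extrinsics"])
    q=(np.atleast_2d(P)-E[:3,3])@E[:3,:3]
    q=np.c_[q[:,0],-q[:,1],-q[:,2]]
    u=cv2.projectPoints(q,np.zeros(3),np.zeros(3),K,D)[0][:,0]
    return u[:,::-1]
def crop(p,r0,r1,c0,c1,k,fn):
    cv2.imwrite(fn,cv2.resize(p[r0:r1,c0:c1,::-1],None,fx=k,fy=k,interpolation=cv2.INTER_CUBIC))
E
python3 - <<'E'
from h import *
for cam in("top","side"):
  for n in("cell","rest","charger","bottle","tape","cap"):
    for m in vision.masks_of(n,cam)[:4]:
        mk=m["pixels"]; print(cam,n,round(m["confidence"],2),np.round(m["point"],1),mk.sum())
p=np.load("pics/top0.npy"); crop(p,145,265,190,410,3.6,"pics/top0c.png")
p=np.load("pics/side0.npy"); crop(p,155,320,260,450,3.6,"pics/side0c.png")
E
```

```text
top cell 0.83 [215.8 383.8] 693
top cell 0.77 [197.8 326.1] 339
top cell 0.56 [215.8 279.6] 393
top cell 0.33 [125.4 374.8] 377
top charger 0.95 [190.2 223.4] 1775
top bottle 0.81 [278.6 424. ] 532
top tape 0.61 [134.8 366.3] 463
top cap 0.49 [276.2 292.5] 81
side cell 0.69 [180.1 288.8] 535
side cell 0.67 [212.3 314.7] 349
side cell 0.53 [228.5 362.4] 370
side charger 0.7 [280.8 401. ] 2215
side bottle 0.95 [130.3 303.1] 596
side tape 0.84 [225.3 233.3] 551
side cap 0.45 [190.4 388.9] 80
```

View pics/top0c.png

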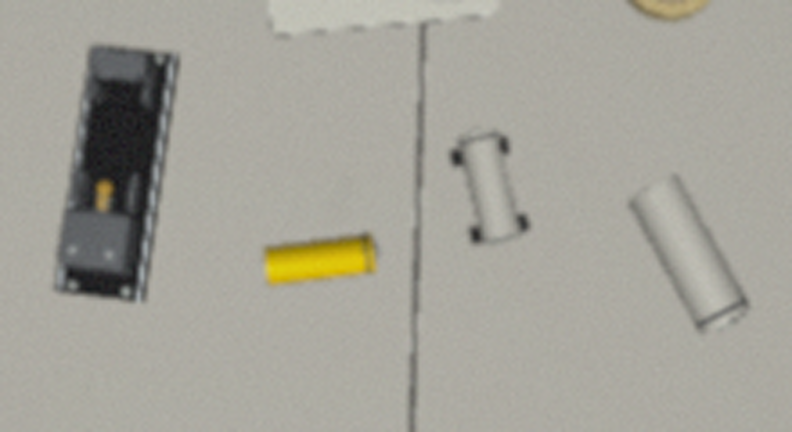

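View pics/side0c.png

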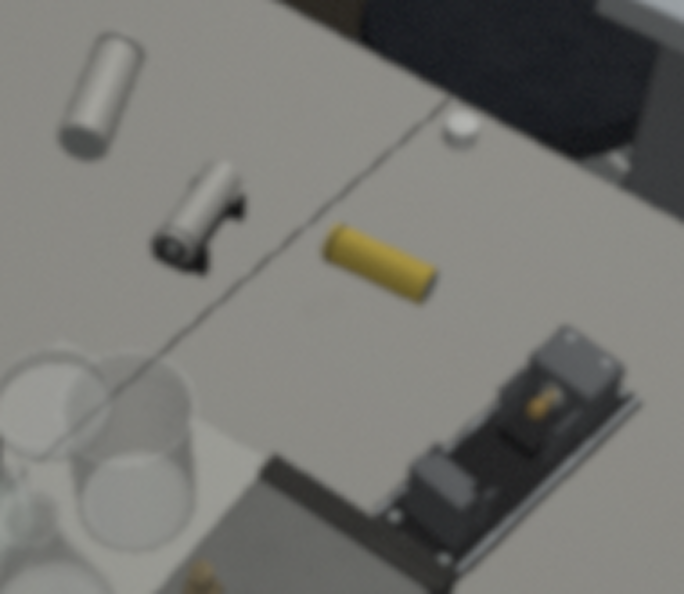

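```bash
cat >> h.py <<'E'
def cloud(cam,d):
    rr,cc=np.mgrid[0:400,0:640]; P=deproj(cam,np.c_[rr.ravel(),cc.ravel()],d=d.ravel()); P[d.ravel()==0]=np.nan
    return P.reshape(400,640,3)
E
python3 - <<'E'
from h import *
for cam in("top","side"):
    P=cloud(cam,np.load(f"pics/{cam}0d.npy"))
    reg={"top":(slice(150,235),slice(195,250)),"side":(slice(235,320),slice(355,445))}[cam]
    Q=P[reg]; z=Q[...,2]*1000
    print(cam,"table z",np.nanmedian(P[200:250,250:262,2]) if cam=="top" else np.nanmedian(P[240:260,320:340,2]), np.isnan(z).mean())
    print(np.histogram(z[~np.isnan(z)],bins=np.arange(-10,70,4)))
    for lo,hi in((38,60),):
        m=(z>lo)&(z<hi); pts=Q[m]
        n,lab,st,ce=cv2.connectedComponentsWithStats(m.astype(np.uint8))
        for i in range(1,n):
            if st[i,4]<15: continue
            q=Q[lab==i]; r=cv2.minAreaRect((q[:,:2]*1000).astype(np.float32)); print(st[i,4],np.round(r[0],1),np.round(r[1],1),round(r[2],1),"z",np.round(np.median(q[:,2])*1000,1))
    v=np.clip((z+5)*4,0,255); v=np.nan_to_num(v).astype(np.uint8)
    cv2.imwrite(f"pics/{cam}h.png",cv2.resize(v,None,fx=6,fy=6,interpolation=cv2.INTER_NEAREST))
    p=np.load(f"pics/{cam}0.npy"); a=reg; crop(p,a[0].start,a[0].stop,a[1].start,a[1].stop,6,f"pics/{cam}ch.png")
E
```

```text
top table z 0.00039547777212034507 0.003422459893048128
(array([   2,  342, 1968,  987,  466,   96,   70,  128,   32,   16,   34,
         54,   69,  176,  184,   35,    0,    0,    0]), array([-10,  -6,  -2,   2,   6,  10,  14,  18,  22,  26,  30,  34,  38,
        42,  46,  50,  54,  58,  62,  66]))
109 [614.   24.9] [35.5 16.7] 89.9 z 48.9
17 [537.8  51. ] [ 3.9 20.6] 88.8 z 40.9
310 [502.9  35.4] [45.3 36.1] 85.1 z 45.4
side table z 0.0014900015326750893 0.00261437908496732
(array([   0,   16, 3653, 1391,  710,  110,   99,  161,   68,   66,   70,
        117,  114,  193,  261,   66,    0,    0,    0]), array([-10,  -6,  -2,   2,   6,  10,  14,  18,  22,  26,  30,  34,  38,
        42,  46,  50,  54,  58,  62,  66]))
364 [507.1  31.9] [45.  38.1] 82.6 z 45.8
21 [536.7  10.5] [ 4.2 20.9] 85.0 z 40.2
17 [540.4  48.2] [ 3.8 20.2] 85.9 z 40.9
221 [613.6  21.3] [39.9 27.1] 80.2 z 49.1
```

View pics/toph.png

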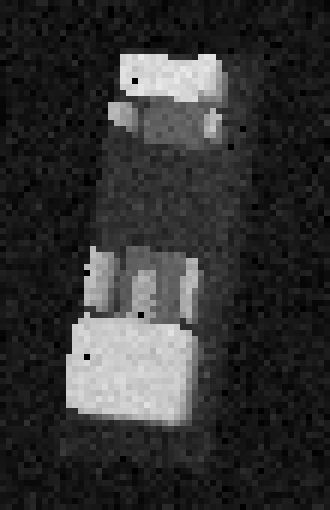

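View pics/topch.png

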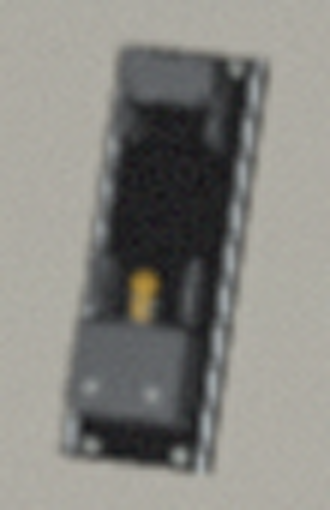

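View pics/sidech.png

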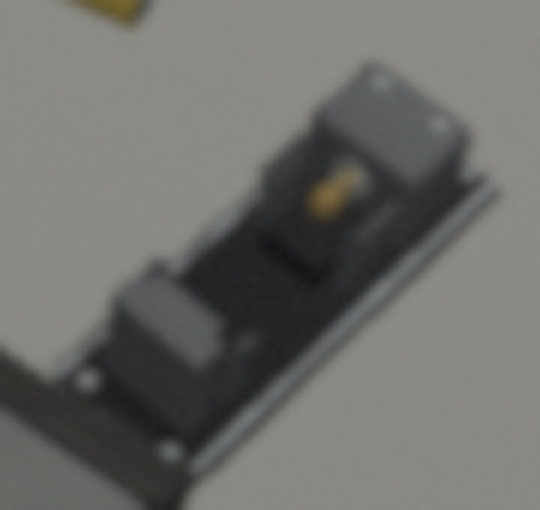

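```bash
cat > fit.py <<'E'
from h import *
from scipy.optimize import minimize
def boxes(bw,be):
    B=[(-89,-53,-22,22,0,46),(-53,-22,-22,22,0,19),(20,39,-22,22,0,19)]
    for s in(-1,1):
        a,b=sorted((s*14.5,s*22)); B+=[(-49,-27,a,b,0,41),(22,31,a,b,0,41)]
    B+=[(37,be,-bw,bw,0,49.5),(32,37,-13,13,46.5,49.5)]
    return np.array(B,float)
def sdf(q,B):
    c=(B[:,::2]+B[:,1::2])/2; h=(B[:,1::2]-B[:,::2])/2
    d=np.abs(q[:,None]-c)-h
    return (np.linalg.norm(np.maximum(d,0),axis=2)+np.minimum(d.max(2),0)).min(1)
def fit(pts,x0,zoff=0.):
    def cost(v):
        x,y,a,bw,be,dz=v; c,s=np.cos(a),np.sin(a)
        p=pts-[x,y,dz]; q=np.c_[c*p[:,0]+s*p[:,1],-s*p[:,0]+c*p[:,1],p[:,2]]
        return np.minimum(np.abs(sdf(q,boxes(bw,be))),5).mean()
    best=None
    for dx in(-4,0,4):
      for dy in (-3,0,3):
        r=minimize(cost,np.array(x0)+[dx,dy,0,0,0,0],method="Nelder-Mead",options=dict(maxiter=1500,xatol=1e-3,fatol=1e-5,initial_simplex=None))
        if best is None or r.fun<best.fun: best=r
    return best
if __name__=="__main__":
    for cam,reg in(("top",(slice(150,235),slice(195,250))),("side",(slice(235,320),slice(355,445)))):
        P=cloud(cam,np.load(f"pics/{cam}0d.npy"))[reg].reshape(-1,3)*1000
        a=np.deg2rad(-5.4);R=np.array([[np.cos(a),-np.sin(a)],[np.sin(a),np.cos(a)]])
        loc=(P[:,:2]-[574,28.5])@R
        k=(np.abs(loc[:,0])<95)&(np.abs(loc[:,1])<27)&(P[:,2]>15)
        r=fit(P[k],[574,28.5,a,18,49,0]); print(cam,k.sum(),round(r.fun,2),np.round(r.x,2),"yaw deg",np.round(np.degrees(r.x[2]),2))
        b=r.x; print(" bay",np.round(b[:2],1))
E
python3 fit.py
```

```text
top 790 1.4 [ 5.7394e+02  3.1360e+01 -6.0000e-02  2.1340e+01  4.7790e+01  1.0000e-02] yaw deg -3.34
 bay [573.9  31.4]
side 1190 0.94 [ 5.7564e+02  2.4540e+01 -1.0000e-01  1.9630e+01  4.9990e+01  0.0000e+00] yaw deg -5.9
 bay [575.6  24.5]
```

```bash
python3 - <<'E'
s=open('fit.py').read()
s=s.replace('options=dict(maxiter=1500,xatol=1e-3,fatol=1e-5,initial_simplex=None)','options=dict(maxiter=2500,xatol=1e-3,fatol=1e-5,initial_simplex=sim(np.array(x0)+[dx,dy,0,0,0,0]))')
s=s.replace('def fit(','def sim(x):\n    return np.vstack([x]+[x+d for d in np.diag([3,3,.03,3,3,1.5])])\ndef fit(')
open('fit.py','w').write(s)
E
python3 fit.py
```

```text
top 790 1.4 [ 5.7393e+02  3.1360e+01 -6.0000e-02  2.1340e+01  4.7800e+01  1.0000e-02] yaw deg -3.34
 bay [573.9  31.4]
side 1190 0.93 [ 5.7562e+02  2.4440e+01 -1.0000e-01  1.9760e+01  4.9990e+01  2.2000e-01] yaw deg -5.97
 bay [575.6  24.4]
```

```bash
python3 - <<'E'
from fit import *
a=np.deg2rad(-5.97)
for cam,reg in(("top",(slice(150,235),slice(195,250))),("side",(slice(235,320),slice(355,445)))):
    P=cloud(cam,np.load(f"pics/{cam}0d.npy"))[reg].reshape(-1,3)*1000
    x0=[575,27]
    p=P-[*x0,0]; q=np.c_[np.cos(a)*p[:,0]+np.sin(a)*p[:,1],-np.sin(a)*p[:,0]+np.cos(a)*p[:,1],p[:,2]]
    # top face points
    for nm,k in (("housing",(q[:,0]<-45)&(q[:,0]>-100)&(q[:,2]>43)),("block",(q[:,0]>25)&(q[:,0]<60)&(q[:,2]>46)),("cheekL",(q[:,1]>5)&(np.abs(q[:,0]+38)<10)&(q[:,2]>37)),("cheekR",(q[:,1]<-5)&(np.abs(q[:,0]+38)<10)&(q[:,2]>37)),("fcL",(q[:,1]>5)&(np.abs(q[:,0]-26)<4)&(q[:,2]>37)),("fcR",(q[:,1]<-5)&(np.abs(q[:,0]-26)<4)&(q[:,2]>37))):
        u=q[k]; print(cam,nm,len(u),"x",np.round(np.percentile(u[:,0],[2,50,98]),1),"y",np.round(np.percentile(u[:,1],[2,50,98]),1),"z",np.round(np.median(u[:,2]),1))
E
```

```text
top housing 261 x [-89.2 -73.4 -56. ] y [-20.2   0.3  21.5] z 45.9
top block 94 x [31.2 39.7 48.1] y [-15.    2.4  18.9] z 49.2
top cheekL 17 x [-47.6 -38.7 -29.8] y [17.3 20.3 22.1] z 40.9
top cheekR 15 x [-46.4 -38.  -28.6] y [-19.6 -17.8 -14.7] z 39.2
top fcL 6 x [22.4 24.8 27.5] y [20.6 22.1 23.8] z 39.8
top fcR 6 x [22.1 26.2 29.6] y [-18.8 -16.7 -14.7] z 40.9
side housing 313 x [-85.9 -68.2 -52.4] y [-22.   -0.6  19.2] z 46.1
side block 166 x [33.9 43.6 51.6] y [-17.1  -0.   16.8] z 49.7
side cheekL 16 x [-46.2 -37.6 -30.2] y [15.  17.6 19.4] z 40.4
side cheekR 26 x [-46.5 -37.5 -28.1] y [-22.3 -19.6 -17.5] z 39.8
side fcL 9 x [22.6 27.1 29.9] y [15.7 18.6 20.2] z 39.8
side fcR 7 x [23.9 27.2 29.1] y [-20.5 -18.9 -17.6] z 39.5
```

```bash
python3 - <<'E'
from fit import *
for cam,box,pt in(("top",(178,215,312,338),(196,324)),("side",(195,235,298,332),(213,315))):
    P=cloud(cam,np.load(f"pics/{cam}0d.npy"))[box[0]:box[1],box[2]:box[3]].reshape(-1,3)*1000
    P=P[(P[:,2]>24)&(P[:,2]<45)]
    m=P.mean(0); a0=np.arctan2(*np.linalg.svd(P[:,:2]-m[:2],full_matrices=False)[2][0][::-1]); 
    if np.cos(a0)<0:a0+=np.pi
    def cost(v):
        x,y,a,dz=v; p=P-[x,y,25+dz]; u=np.cos(a)*p[:,0]+np.sin(a)*p[:,1]; w=-np.sin(a)*p[:,0]+np.cos(a)*p[:,1]
        r=np.hypot(w,p[:,2])-13; e=np.abs(u)-35
        d=np.where(e>0,np.hypot(np.maximum(r,0),e),np.maximum(r,e)); return np.minimum(np.abs(d),4).mean()
    x=np.array([m[0],m[1],a0,0.])
    r=minimize(cost,x,method="Nelder-Mead",options=dict(initial_simplex=np.vstack([x]+[x+d for d in np.diag([4,4,.05,1])]),maxiter=2000))
    u=(P[:,:2]-r.x[:2])@[np.cos(r.x[2]),np.sin(r.x[2])]
    print(cam,len(P),np.round(r.fun,2),np.round(r.x,3),np.degrees(r.x[2]).round(2),"extent",np.round(np.percentile(u,[1,99]),1), "img col of +x end",np.round(proj(cam,[(r.x[0]+37*np.cos(r.x[2]))/1e3,(r.x[1]+37*np.sin(r.x[2]))/1e3,.025]),1))
E
```

```text
top 339 1.22 [ 5.45693e+02 -2.14524e+02  2.71000e-01 -5.19000e-01] 15.5 extent [-35.   34.4] img col of +x end [[180.7 322.1]]
side 306 0.74 [ 5.46999e+02 -2.15298e+02  2.60000e-01  1.99000e-01] 14.92 extent [-34.1  36.6] img col of +x end [[224.1 307.5]]
```

```bash
cat >> h.py <<'E'
from scipy.spatial.transform import Rotation as Rn
def tcp():
    s=bot.state(); R=Rn.from_quat(s["tcp_rot"]).as_matrix()
    return s,np.array(s["tool_pos"])*1000,np.degrees(np.arctan2(R[1,2],R[0,2])),R
E
python3 - <<'E'
from h import *
s,p,j,R=tcp(); print(np.round(p,1),"jaw yaw",round(j,2)); print(np.round(R,3))
print("bottle",deproj("top",[278,424],z=.11),"cap",deproj("top",[276,292],z=.017))
E
```

```text
[ 227.6 -608.9  241.6] jaw yaw -69.5
[[ 0.     0.937  0.35 ]
 [-0.     0.35  -0.937]
 [-1.    -0.     0.   ]]
bottle [[ 0.36531803 -0.42206302  0.11      ]] cap [[ 0.36104179 -0.14155455  0.017     ]]
```

Emit:
play_rows:
  moves:
    - [[0.03, 0.037, 0], -0.02, 0.087]
    - [[0.06, 0.073, 0], -0.04, 0.087]
    - [[0.09, 0.11, 0], -0.06, 0.087]
    - [[0.12, 0.147, 0], -0.08, 0.087]
    - [[0.15, 0.183, 0], -0.0925, 0.087]

```text
t: 1.2
tool_pos: [0.3787, -0.4242, 0.2419]
tcp_rot: [0.43, 0.561, -0.43, 0.562]
ft_force: [0.8, -0.7, -0.4]
opening: 1.002
```

Emit:
play_rows:
  moves:
    - [[0.03, 0.037, 0], 0, 0.06]
    - [[0.06, 0.073, 0], 0, 0.06]
    - [[0.09, 0.11, 0], 0, 0.06]
    - [[0.12, 0.147, 0], 0, 0.06]
    - [[0.15, 0.183, 0], 0, 0.06]

```text
t: 1.7
tool_pos: [0.5286, -0.2412, 0.242]
tcp_rot: [0.429, 0.561, -0.43, 0.562]
ft_force: [0.3, -0.5, 0.7]
opening: 0.71
```

Emit:
play_rows:
  moves:
    - [[0.024, 0.03, -0.02], 0, 0.06]
    - [[0.024, 0.03, -0.06], 0, 0.06]
    - [[0.024, 0.03, -0.1], 0, 0.06]
    - [[0.024, 0.03, -0.13], 0, 0.06]
    - [[0.024, 0.03, -0.142], 0, 0.06]

```text
t: 2.2
tool_pos: [0.5495, -0.2121, 0.0962]
tcp_rot: [0.429, 0.564, -0.43, 0.56]
ft_force: [-0.6, 0.6, -0.8]
opening: 0.691
```

```bash
python3 - <<'E'
from h import *
s,p,j,R=tcp(); print(np.round(p,1),"jaw",round(j,2))
for n,b in(("side",(130,250,250,400)),("top",(140,240,260,390))):
    q,d=vision.read_camera(n); crop(q,*b,5,f"pics/{n}1.png"); print(n,proj(n,[.552,-.2134,.10]))
s,p,j,R=tcp(); print(np.round(p,1),"jaw",round(j,2))
E
```

```text
[ 549.5 -212.1   96.2] jaw -74.78
side [[191.25515128 313.19919725]]
top [[188.15326381 326.53391649]]
[ 550.5 -212.6   98.1] jaw -74.8
```

View pics/side1.png

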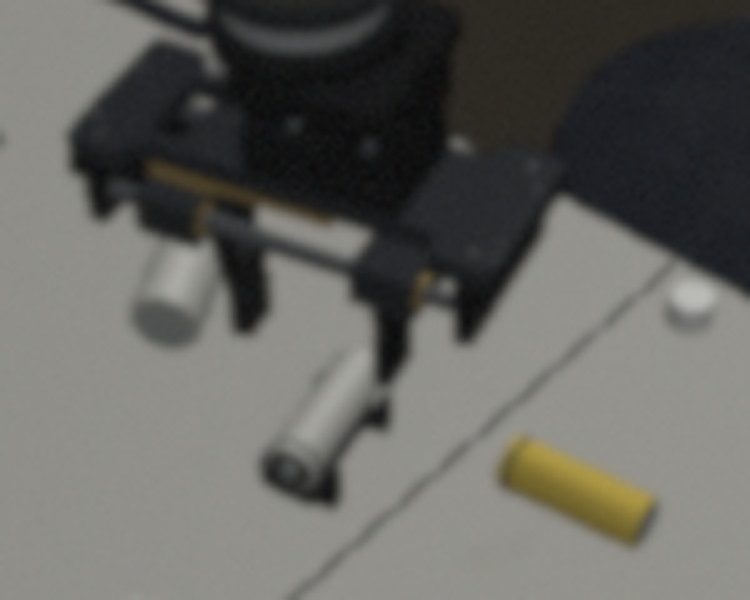

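View pics/top1.png

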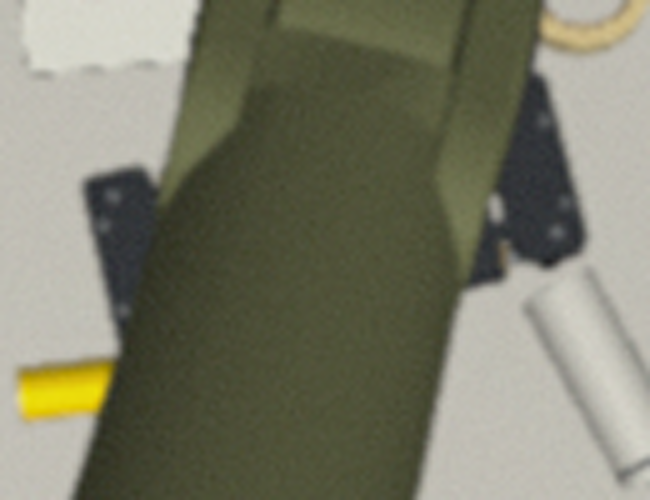

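Emit:
play_rows:
  moves:
    - [[0, 0, -0.02], 0, 0.05]
    - [[0, 0, -0.04], 0, 0.05]
    - [[0, 0, -0.058], 0, 0.05]
    - [[0, 0, -0.066], 0, 0.05]
    - [[0, 0, -0.07], 0, 0.05]
  squeeze: 8

```text
t: 2.8
tool_pos: [0.5524, -0.2132, 0.0305]
tcp_rot: [0.43, 0.561, -0.429, 0.562]
ft_force: [-0.2, 0.1, -0.6]
opening: 0.574
```

Emit:
play_rows:
  moves:
    - [[0, 0, 0], 0, 0.04]
    - [[0, 0, 0], 0, 0.034]
    - [[0, 0, 0], 0, 0.03]
    - [[0, 0, 0], 0, 0.027]
    - [[0, 0, 0], 0, 0.024]
  squeeze: 8

```text
t: 3.3
tool_pos: [0.5518, -0.213, 0.03]
tcp_rot: [0.429, 0.561, -0.429, 0.562]
ft_force: [0.5, -1.4, 0.4]
opening: 0.305
```

Emit:
play_rows:
  moves:
    - [[0, 0, 0], 0, 0.02]
    - [[0, 0, 0], 0, 0.02]
    - [[0, 0, 0], 0, 0.02]
    - [[0, 0, 0], 0, 0.02]
    - [[0, 0, 0], 0, 0.02]
  squeeze: 20

```text
t: 3.8
tool_pos: [0.5518, -0.2129, 0.0298]
tcp_rot: [0.429, 0.562, -0.429, 0.562]
ft_force: [-0.2, -0.9, 3.5]
opening: 0.291
```

Emit:
play_rows:
  moves:
    - [[0, 0, 0.005], 0, 0.02]
    - [[0, 0, 0.02], 0, 0.02]
    - [[0, 0, 0.045], 0, 0.02]
    - [[0.003, 0.02, 0.07], -0.03, 0.02]
    - [[0.006, 0.05, 0.09], -0.09, 0.02]

```text
t: 4.3
tool_pos: [0.5578, -0.1649, 0.1218]
tcp_rot: [0.456, 0.54, -0.456, 0.541]
ft_force: [1.3, 0.0, -0.8]
opening: 0.29
```

Emit:
play_rows:
  moves:
    - [[0.005, 0.04, 0.005], -0.06, 0.02]
    - [[0.01, 0.08, 0.005], -0.12, 0.02]
    - [[0.015, 0.12, 0.005], -0.18, 0.02]
    - [[0.02, 0.155, 0.005], -0.23, 0.02]
    - [[0.023, 0.18, 0.005], -0.2626, 0.02]

```text
t: 4.8
tool_pos: [0.5807, 0.0207, 0.1257]
tcp_rot: [0.521, 0.478, -0.521, 0.478]
ft_force: [1.1, -0.3, -1.4]
opening: 0.292
```

Emit:
play_rows:
  moves:
    - [[0, 0.01, 0], 0, 0.02]
    - [[0, 0.01, 0], 0, 0.02]
    - [[0, 0.01, 0], 0, 0.02]
    - [[0, 0.01, 0], 0, 0.02]
    - [[0, 0.01, 0], 0, 0.02]

```text
t: 5.3
tool_pos: [0.5806, 0.0251, 0.1245]
tcp_rot: [-0.522, -0.477, 0.522, -0.477]
ft_force: [-1.1, 0.7, -0.9]
opening: 0.289
```

```bash
python3 - <<'E'
from h import *
s,p,j,R=tcp(); print(np.round(p,1),"jaw",round(j,2),np.round(s["ft_force"],2),np.round(s["ft_torque"],3),s["opening"])
q,d=vision.read_camera("side"); crop(q,180,320,330,480,5,"pics/side2.png"); np.save("pics/side2.npy",q); np.save("pics/side2d.npy",d)
s,p,j,R=tcp(); print(np.round(p,1),"jaw",round(j,2),np.round(s["ft_force"],2))
q,d=vision.read_camera("top"); crop(q,140,260,160,310,5,"pics/top2.png")
E
```

```text
[580.6  25.1 124.5] jaw -95.15 [-1.1   0.65 -0.93] [ 0.03  -0.016 -0.023] 0.2890245660441993
[580.6  25.5 124.5] jaw -95.13 [-0.41 -0.35 -2.11]
```

View pics/side2.png

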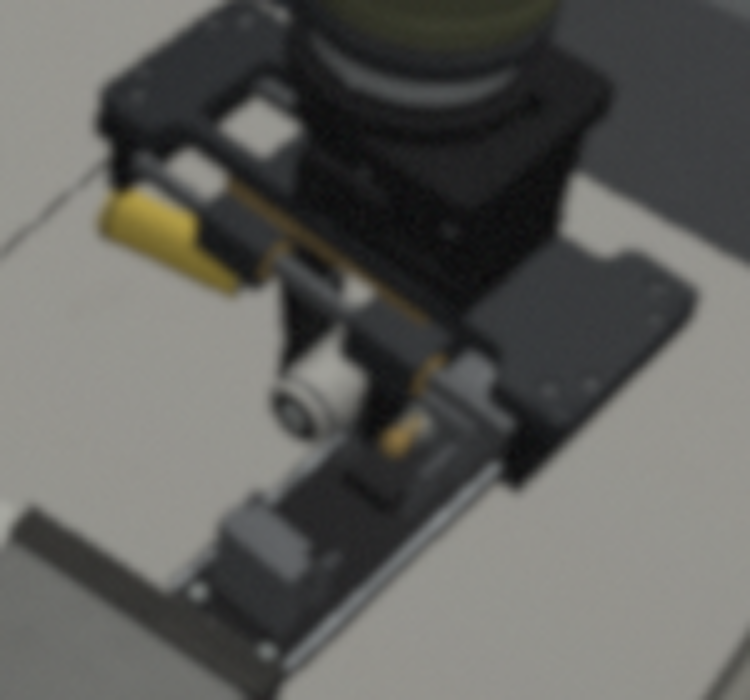

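View pics/top2.png

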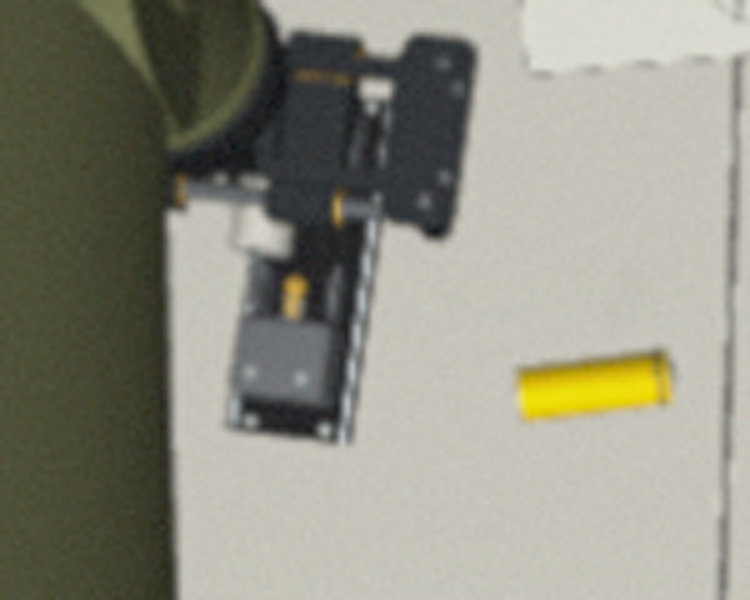

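```bash
cat > cellfit.py <<'E'
from fit import *
def cellpts(cam,q,d,c,rad=55):
    P=cloud(cam,d)*1000; g=q.astype(float); sat=g.max(2)-g.min(2)
    k=(np.linalg.norm(P-c,axis=2)<rad)&(g.min(2)>70)&(sat<40)
    return P[k],k
def fitcell(P,x,fix=()):
    # params x,y,z,yaw,pitch(nub up +)
    x=np.array(x,float)
    st=np.array([3,3,3,.05,.05])
    free=[i for i in range(5) if i not in fix]
    def cost(w):
        v=x.copy(); v[free]=w
        a,b=v[3],v[4]; ax=np.array([np.cos(a)*np.cos(b),np.sin(a)*np.cos(b),np.sin(b)])
        p=P-v[:3]; u=p@ax; r=np.linalg.norm(p-u[:,None]*ax,axis=1)-13; e=np.abs(u)-35
        dd=np.where(e>0,np.hypot(np.maximum(r,0),e),np.maximum(r,e)); return np.minimum(np.abs(dd),4).mean()
    w=x[free]
    r=minimize(cost,w,method="Nelder-Mead",options=dict(initial_simplex=np.vstack([w]+[w+d for d in np.diag(st[free])]),maxiter=3000))
    v=x.copy(); v[free]=r.x; return v,r.fun
E
python3 - <<'E'
from cellfit import *
q=np.load("pics/side2.npy");d=np.load("pics/side2d.npy")
P,k=cellpts("side",q,d,np.array([575,27.,120]))
print(len(P)); r,c=np.where(k); print(r.min(),r.max(),c.min(),c.max())
for fix in((3,),(3,4),()):
    v,f=fitcell(P,[575,27,120,np.deg2rad(-5),0],fix); print(np.round(v[:3],1),np.round(np.degrees(v[3:]),1),round(f,2))
E
```

```text
272
236 268 383 402
[576.6  23.9 119.2] [-5.   1.1] 1.11
[576.6  23.9 119.7] [-5.  0.] 1.12
[576.6  23.9 119.2] [-5.   1.1] 1.11
```

Emit:
play_rows:
  moves:
    - [[0.001, 0.0015, -0.01], 0, 0.02]
    - [[0.001, 0.0015, -0.02], 0, 0.02]
    - [[0.001, 0.0015, -0.032], 0, 0.02]
    - [[0.001, 0.0015, -0.042], 0, 0.02]
    - [[0.001, 0.0015, -0.05], 0, 0.02]
  squeeze: 10

```text
t: 5.9
tool_pos: [0.5809, 0.0286, 0.0729]
tcp_rot: [-0.521, -0.478, 0.522, -0.477]
ft_force: [-0.6, 0.2, -1.2]
opening: 0.294
```

```bash
cat > look.py <<'E'
import sys
from cellfit import *
tag=sys.argv[1]; yaw=-5.
for i in range(2):
    s,p,j,R=tcp(); print(round(s["t"],2),np.round(p,1),"jaw",round(j,2),np.round(s["ft_force"],2),np.round(s["ft_torque"],3),round(s["opening"]*87,1))
    if i==0: q,d=vision.read_camera("side")
crop(q,200,310,350,470,5,f"pics/{tag}.png"); np.save(f"pics/{tag}.npy",q); np.save(f"pics/{tag}d.npy",d)
c=np.array([p[0]-6,p[1]+.5,p[2]-5])+[2,-2.4,0]
P,k=cellpts("side",q,d,c,45); P=P[(P-c)[:,2]<35]
g0=float(sys.argv[2]) if len(sys.argv)>2 else 0
v,f=fitcell(P,[*c,np.deg2rad(yaw),np.deg2rad(g0)],(3,)); print(len(P),"side fit",np.round(v[:3],1),"debiased",np.round(v[:3]-[2,-2.4,0],1),"pitch",np.round(np.degrees(v[4]),1),round(f,2))
E
python3 look.py l3
```

```text
5.9 [580.9  28.6  72.9] jaw -94.99 [-0.57  0.22 -1.16] [0.063 0.008 0.044] 25.6
5.95 [580.2  28.6  71.9] jaw -94.99 [ 0.31 -0.51 -1.21] [ 0.09   0.113 -0.002] 25.2
294 side fit [576.8  27.5  67.8] debiased [574.8  29.9  67.8] pitch 0.6 1.77
```

View pics/l3.png

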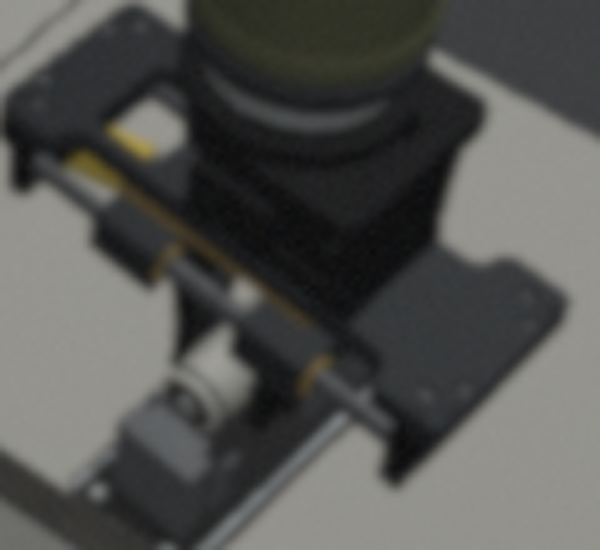

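```bash
python3 - <<'E'
from cellfit import *
q=np.load("pics/l3.npy");d=np.load("pics/l3d.npy")
c=np.array([576.5,26,67])
P0=cloud("side",d)*1000; g=q.min(2)
k0=(np.linalg.norm(P0-c,axis=2)<45)
for th in(90,105,120):
    k=k0&(g>th)&(P0[...,2]<90)&(P0[...,2]>52)
    P=P0[k]
    for fix in((3,),(3,4)):
        v,f=fitcell(P,[*c,np.deg2rad(-5),0],fix); print(th,len(P),np.round(v[:3],1),"pitch",np.round(np.degrees(v[4]),1),round(f,2))
# block top
a=np.deg2rad(-5); p=P0-[577,26.2,0]; x=np.cos(a)*p[...,0]+np.sin(a)*p[...,1]; y=-np.sin(a)*p[...,0]+np.cos(a)*p[...,1]
k=(x>28)&(x<60)&(np.abs(y)<25)&(P0[...,2]>46.5)&(P0[...,2]<53)&(g<105)
print(k.sum(),np.percentile(x[k],[2,50,98]).round(1),np.percentile(y[k],[2,50,98]).round(1))
print(q[285-60:285-40,375:400].min(2)[::4,::4])
E
```

```text
90 163 [576.5  27.5  67.8] pitch 0.7 0.92
90 163 [576.5  27.5  68.1] pitch 0.0 0.92
105 128 [577.4  27.5  67.7] pitch 0.8 0.9
105 128 [577.2  27.6  68. ] pitch 0.0 0.9
120 77 [576.6  28.   67.9] pitch 0.5 0.75
120 77 [578.2  27.8  68. ] pitch 0.0 0.75
154 [31.3 41.3 49.2] [-15.6   0.8  16.7]
[[129 144 142  65  21  25  29]
 [ 61  89 127  56  18  15  20]
 [ 35  53  50  43  27  20  16]
 [ 37  28  46  36  18  24  26]
 [ 52  41  31  20  17  13  20]]
```

Emit:
play_rows:
  moves:
    - [[0.001, -0.0008, 0], 0, 0.02]
    - [[0.001, -0.0008, 0], 0, 0.02]
    - [[0.001, -0.0008, 0], 0, 0.02]
    - [[0.001, -0.0008, -0.001], 0, 0.02]
    - [[0.001, -0.0008, -0.002], 0, 0.02]
  squeeze: 8

```text
t: 6.45
tool_pos: [0.5829, 0.0279, 0.0729]
tcp_rot: [0.521, 0.478, -0.521, 0.478]
ft_force: [-0.5, -0.7, -1.8]
opening: 0.294
```

```bash
python3 look.py l4
```

```text
6.45 [582.9  27.9  72.9] jaw -95.0 [-0.54 -0.74 -1.77] [ 0.031 -0.026  0.014] 25.6
6.5 [582.6  27.8  72.6] jaw -95.0 [-0.1  -0.73 -1.24] [0.028 0.021 0.029] 25.6
307 side fit [578.5  26.8  68. ] debiased [576.5  29.2  68. ] pitch 0.2 1.87
```

Emit:
play_rows:
  moves:
    - [[0, 0, -0.002], 0, 0.02]
    - [[0, 0, -0.004], 0, 0.02]
    - [[0, 0, -0.006], 0, 0.02]
    - [[0, 0, -0.007], 0, 0.02]
    - [[0, 0, -0.008], 0, 0.02]
  squeeze: 8

```text
t: 7.0
tool_pos: [0.5826, 0.0279, 0.0646]
tcp_rot: [-0.521, -0.478, 0.521, -0.478]
ft_force: [-0.2, 0.1, -0.3]
opening: 0.294
```

Emit:
play_rows:
  moves:
    - [[0, 0, -0.001], 0, 0.02]
    - [[0, 0, -0.002], 0, 0.02]
    - [[0, 0, -0.003], 0, 0.02]
    - [[0, 0, -0.004], 0, 0.02]
    - [[0, 0, -0.004], 0, 0.02]

```text
t: 7.5
tool_pos: [0.5825, 0.0279, 0.0604]
tcp_rot: [-0.521, -0.478, 0.521, -0.478]
ft_force: [-0.7, 0.3, -0.6]
opening: 0.293
```

```bash
python3 look.py l5 15
```

```text
7.5 [582.5  27.9  60.4] jaw -95.0 [-0.71  0.26 -0.56] [0.054 0.114 0.017] 25.5
7.55 [582.5  27.8  60.4] jaw -95.0 [-1.39 -0.84  0.01] [0.089 0.049 0.018] 25.5
278 side fit [578.8  26.7  54.1] debiased [576.8  29.1  54.1] pitch 15.6 1.96
```

View pics/l5.png

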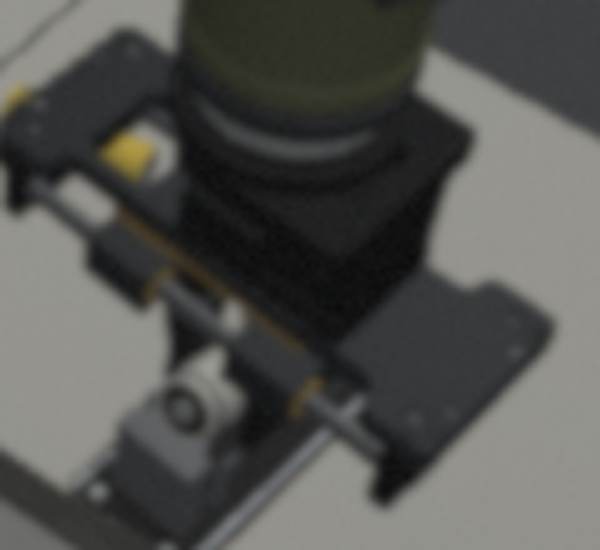

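Emit:
play_rows:
  moves:
    - [[0, 0, -0.001], 0, 0.02]
    - [[0, 0, -0.002], 0, 0.02]
    - [[0, 0, -0.003], 0, 0.02]
    - [[0, 0, -0.004], 0, 0.02]
    - [[0, 0, -0.0045], 0, 0.02]

```text
t: 8.05
tool_pos: [0.5824, 0.0279, 0.0559]
tcp_rot: [-0.521, -0.478, 0.521, -0.478]
ft_force: [-0.3, 0.5, 0.4]
opening: 0.297
```

```bash
python3 look.py l6 25
python3 - <<'E'
from cellfit import *
q=np.load("pics/l6.npy");d=np.load("pics/l6d.npy")
c=np.array([577.5,26.5,49])
P0=cloud("side",d)*1000; g=q.min(2)
k0=(np.linalg.norm(P0-c,axis=2)<50)&(P0[...,2]<90)
for th in(90,105,120):
    P=P0[k0&(g>th)]
    v,f=fitcell(P,[*c,np.deg2rad(-5),np.deg2rad(24)],(3,)); print(th,len(P),np.round(v[:3],1),"pitch",np.round(np.degrees(v[4]),1),round(f,2))
E
```

```text
8.05 [582.4  27.9  55.9] jaw -95.0 [-0.28  0.51  0.38] [ 0.058  0.251 -0.033] 25.9
8.1 [582.5  27.9  55.8] jaw -95.0 [-0.23  0.05 -0.46] [ 0.073  0.265 -0.04 ] 26.0
244 side fit [578.3  27.1  51.9] debiased [576.3  29.5  51.9] pitch 17.7 2.23
90 149 [593.4  25.2  62.3] pitch -2.7 2.22
105 35 [579.5  27.8  49.5] pitch 26.7 1.8
120 10 [575.9  29.6  47.3] pitch 28.8 1.03
```

View pics/l6.png

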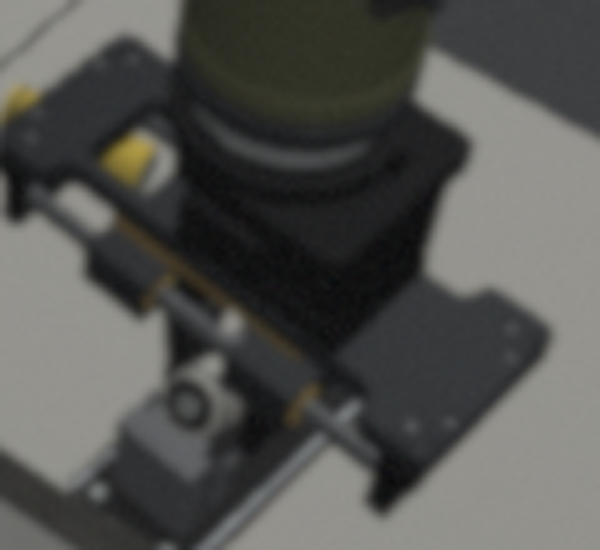

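Emit:
play_rows:
  moves:
    - [[0, 0, 0], 0, 0.02]
    - [[0, 0, 0], 0, 0.02]
    - [[0, 0, 0], 0, 0.02]
    - [[0, 0, 0], 0, 0.02]
    - [[0, 0, 0], 0, 0.02]

```text
t: 8.6
tool_pos: [0.5827, 0.0278, 0.0561]
tcp_rot: [0.521, 0.478, -0.521, 0.478]
ft_force: [-0.9, 0.3, -0.6]
opening: 0.298
```

```bash
cat > pred.py <<'E'
from h import *
def axes(yaw,th):
    a,b=np.deg2rad(yaw),np.deg2rad(th); return np.array([np.cos(a)*np.cos(b),np.sin(a)*np.cos(b),np.sin(b)]),np.array([-np.cos(a)*np.sin(b),-np.sin(a)*np.sin(b),np.cos(b)])
def nubpx(tcp,th,g=5.5,bias=(2,-1.6,0),cam="side",yaw=-5,off=5):
    u,n=axes(yaw,th); P=np.array(tcp)-[0,0,off]+np.array(bias)+u*(37-g); return proj(cam,P/1000)[0]
E
python3 - <<'E'
from pred import *
for t,ths in(((580.5,28.6,72.2),(0,)),((582.7,27.8,72.7),(0,)),((582.5,27.8,60.4),(10,16,20)),((582.4,27.9,55.8),(16,22,27,30))):
    for th in ths: print(t,th,np.round(nubpx(t,th),1), "crop",np.round((nubpx(t,th)-[200,350])[::-1]*5))
s,p,j,R=tcp();print(np.round(p,1),np.round(s["ft_force"],2),np.round(s["ft_torque"],3),s["opening"]*87)
E
python3 - <<'E'
import cv2,numpy as np
ims=[cv2.resize(np.load(f"pics/{t}.npy")[255:310,365:415,::-1],None,fx=6,fy=6,interpolation=cv2.INTER_CUBIC) for t in("l4","l6")]
cv2.imwrite("pics/cmp.png",np.hstack(ims))
E
```

```text
(580.5, 28.6, 72.2) 0 [281.4 385.6] crop [178. 407.]
(582.7, 27.8, 72.7) 0 [281.8 384.5] crop [173. 409.]
(582.5, 27.8, 60.4) 10 [283.6 384.4] crop [172. 418.]
(582.5, 27.8, 60.4) 16 [282.4 384.9] crop [174. 412.]
(582.5, 27.8, 60.4) 20 [281.5 385.2] crop [176. 408.]
(582.4, 27.9, 55.8) 16 [283.8 384.7] crop [173. 419.]
(582.4, 27.9, 55.8) 22 [282.5 385.2] crop [176. 412.]
(582.4, 27.9, 55.8) 27 [281.4 385.8] crop [179. 407.]
(582.4, 27.9, 55.8) 30 [280.7 386.1] crop [181. 403.]
[582.7  27.8  56.1] [-0.94  0.27 -0.57] [0.055 0.103 0.024] 25.88606699987751
```

View pics/cmp.png

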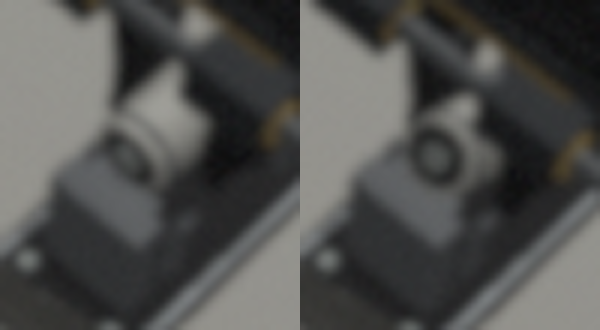

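Emit:
play_rows:
  moves:
    - [[0, 0, 0], 0, 0.02]
    - [[0, 0, 0], 0, 0.02]
    - [[-0.001, 0.0001, 0], 0, 0.02]
    - [[-0.002, 0.0002, 0], 0, 0.02]
    - [[-0.003, 0.0003, 0], 0, 0.02]
  squeeze: 30

```text
t: 9.1
tool_pos: [0.5796, 0.0281, 0.056]
tcp_rot: [0.521, 0.478, -0.521, 0.478]
ft_force: [1.3, -0.4, -1.5]
opening: 0.293
```

Emit:
play_rows:
  moves:
    - [[-0.0005, 0, 0], 0, 0.02]
    - [[-0.001, 0.0001, 0], 0, 0.02]
    - [[-0.0015, 0.0001, 0], 0, 0.02]
    - [[-0.002, 0.0002, 0], 0, 0.02]
    - [[-0.002, 0.0002, 0], 0, 0.02]

```text
t: 9.6
tool_pos: [0.5783, 0.0282, 0.0565]
tcp_rot: [0.522, 0.477, -0.521, 0.478]
ft_force: [3.1, -0.5, 0.2]
opening: 0.287
```

Emit:
play_rows:
  moves:
    - [[-0.001, 0.0001, 0], 0, 0.02]
    - [[-0.002, 0.0002, 0], 0, 0.02]
    - [[-0.003, 0.0003, 0], 0, 0.02]
    - [[-0.003, 0.0003, 0], 0, 0.02]
    - [[-0.003, 0.0003, 0], 0, 0.02]

```text
t: 10.1
tool_pos: [0.5757, 0.0285, 0.0567]
tcp_rot: [0.522, 0.477, -0.521, 0.478]
ft_force: [5.1, -0.9, 0.4]
opening: 0.29
```

```bash
python3 look.py l7 25 | head -2
```

```text
10.1 [575.7  28.5  56.7] jaw -95.01 [ 5.1  -0.91  0.43] [-0.182 -1.14   0.003] 25.2
10.15 [575.7  28.5  56.7] jaw -95.01 [ 5.68 -0.27  0.34] [-0.108 -1.217 -0.005] 25.2
```

View pics/l7.png

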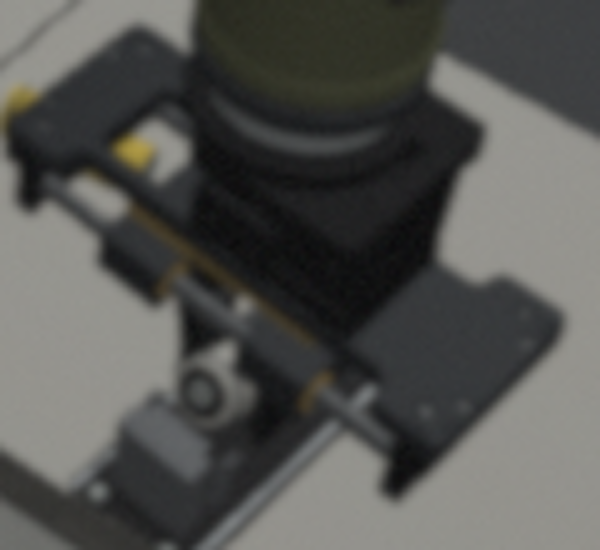

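Emit:
play_rows:
  moves:
    - [[-0.001, 0.0001, 0], 0, 0.02]
    - [[-0.002, 0.0002, 0], 0, 0.02]
    - [[-0.003, 0.0003, 0], 0, 0.02]
    - [[-0.004, 0.00035, 0], 0, 0.02]
    - [[-0.004, 0.00035, 0], 0, 0.02]

```text
t: 10.65
tool_pos: [0.573, 0.0288, 0.0574]
tcp_rot: [0.523, 0.476, -0.52, 0.479]
ft_force: [6.6, -0.8, 1.1]
opening: 0.289
```

```bash
python3 look.py l8 25 | head -2
```

```text
10.65 [573.   28.8  57.4] jaw -95.01 [ 6.6  -0.82  1.13] [-0.137 -1.593  0.02 ] 25.2
10.7 [573.1  28.8  57.4] jaw -95.01 [ 6.99 -0.94  0.44] [-0.144 -1.607 -0.003] 25.1
```

View pics/l8.png

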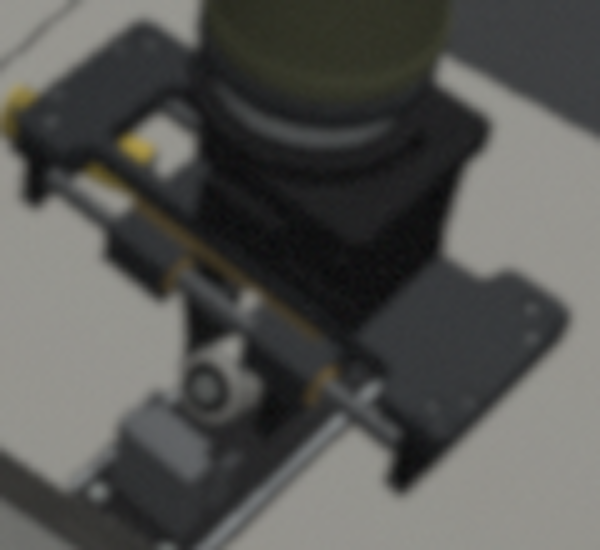

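Emit:
play_rows:
  moves:
    - [[-0.001, 0.0001, -0.0003], 0, 0.02]
    - [[-0.002, 0.0002, -0.0006], 0, 0.02]
    - [[-0.003, 0.0003, -0.001], 0, 0.02]
    - [[-0.003, 0.0003, -0.001], 0, 0.02]
    - [[-0.003, 0.0003, -0.001], 0, 0.02]

```text
t: 11.2
tool_pos: [0.5715, 0.029, 0.0573]
tcp_rot: [0.524, 0.476, -0.519, 0.48]
ft_force: [9.1, -0.9, 2.0]
opening: 0.286
```

```bash
python3 look.py l9 25 | head -2
```

```text
11.2 [571.5  29.   57.3] jaw -95.02 [ 9.12 -0.86  1.97] [-0.202 -1.902  0.064] 24.9
11.25 [571.5  29.   57.2] jaw -95.02 [ 9.8  -0.95  1.19] [-0.208 -1.907  0.016] 25.1
```

View pics/l9.png

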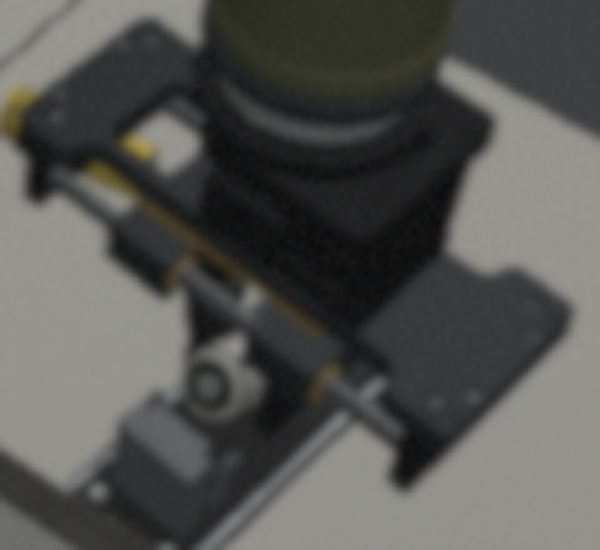

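Emit:
play_rows:
  moves:
    - [[-0.001, 0.0001, 0], 0, 0.02]
    - [[-0.0015, 0.0001, 0], 0, 0.02]
    - [[-0.002, 0.0002, 0], 0, 0.02]
    - [[-0.0025, 0.0002, 0], 0, 0.02]
    - [[-0.0025, 0.0002, 0], 0, 0.02]
  squeeze: 32

```text
t: 11.75
tool_pos: [0.5698, 0.0292, 0.0575]
tcp_rot: [0.524, 0.475, -0.519, 0.48]
ft_force: [10.5, -1.3, 2.2]
opening: 0.286
```

```bash
python3 look.py l10 25 | head -2
python3 - <<'E'
import cv2,numpy as np
ims=[cv2.resize(np.load(f"pics/{t}.npy")[250:310,365:430,::-1],None,fx=6,fy=6,interpolation=cv2.INTER_CUBIC) for t in("l6","l10")]
cv2.imwrite("pics/cmp2.png",np.hstack(ims))
E
```

```text
11.75 [569.8  29.2  57.5] jaw -95.02 [10.54 -1.35  2.2 ] [-0.207 -2.241  0.022] 24.9
11.8 [569.8  29.2  57.5] jaw -95.02 [ 9.83 -0.7   1.9 ] [-0.257 -2.24   0.01 ] 25.2
```

View pics/cmp2.png

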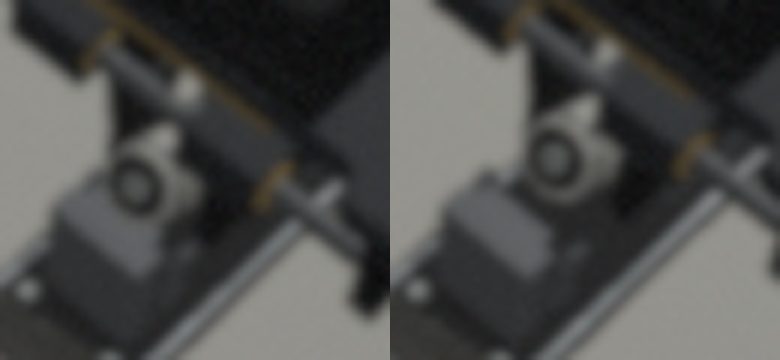

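```bash
python3 - <<'E'
from pred import *
a=nubpx((582.5,27.9,55.8),27)
for th in(22,25,27,29,31):
  for g in(5.5,3.5): print(th,g,np.round(nubpx((569.8,29.2,57.5),th,g=g)-a,2))
E
```

```text
22 5.5 [-3.42  4.15]
22 3.5 [-3.05  3.54]
25 5.5 [-4.08  4.47]
25 3.5 [-3.76  3.88]
27 5.5 [-4.53  4.69]
27 3.5 [-4.24  4.12]
29 5.5 [-4.99  4.93]
29 3.5 [-4.73  4.37]
31 5.5 [-5.45  5.18]
31 3.5 [-5.22  4.63]
```

Emit:
play_rows:
  moves:
    - [[0.0003, 0, -0.001], 0, 0.02]
    - [[0.0006, -0.0001, -0.002], 0, 0.02]
    - [[0.001, -0.0001, -0.003], 0, 0.02]
    - [[0.0015, -0.0001, -0.004], 0, 0.02]
    - [[0.0015, -0.0001, -0.004], 0, 0.02]

```text
t: 12.3
tool_pos: [0.5718, 0.0293, 0.0543]
tcp_rot: [0.524, 0.475, -0.519, 0.48]
ft_force: [9.8, -1.4, 6.3]
opening: 0.291
```

```bash
python3 look.py l11 25 | head -2
```

```text
12.3 [571.8  29.3  54.3] jaw -95.03 [ 9.78 -1.35  6.3 ] [-0.233 -2.002 -0.017] 25.3
12.35 [571.8  29.3  54.3] jaw -95.02 [ 9.12 -1.3   5.51] [-0.181 -1.947 -0.026] 25.2
```

View pics/l11.png

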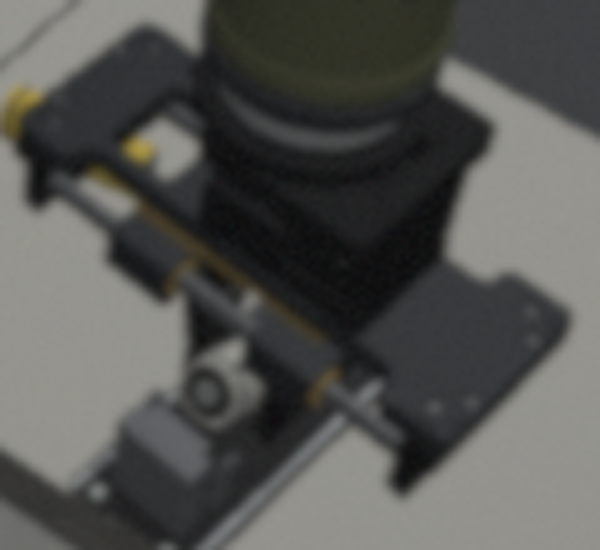

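Emit:
play_rows:
  moves:
    - [[-0.0005, 0, 0], 0, 0.02]
    - [[-0.0005, 0, -0.001], 0, 0.02]
    - [[-0.0003, 0, -0.002], 0, 0.02]
    - [[0, 0, -0.003], 0, 0.02]
    - [[0.0003, 0, -0.004], 0, 0.02]

```text
t: 12.85
tool_pos: [0.5721, 0.0292, 0.0503]
tcp_rot: [0.524, 0.475, -0.519, 0.48]
ft_force: [9.6, -0.8, 7.0]
opening: 0.286
```

```bash
python3 look.py l12 25 | head -2
```

```text
12.85 [572.1  29.2  50.3] jaw -95.02 [ 9.63 -0.81  7.02] [-0.187 -1.911 -0.009] 24.9
12.9 [572.   29.2  50.2] jaw -95.02 [ 9.78 -1.94  5.42] [-0.157 -1.93   0.012] 25.4
```

View pics/l12.png

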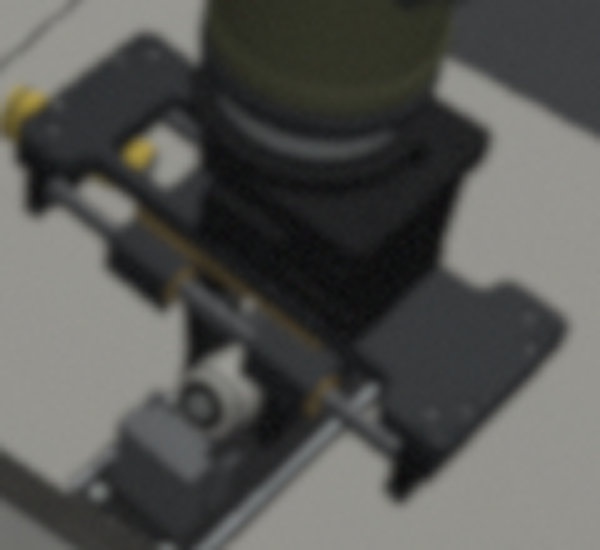

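Emit:
play_rows:
  moves:
    - [[0.0002, 0, -0.0015], 0, 0.02]
    - [[0.0004, 0, -0.003], 0, 0.02]
    - [[0.0006, 0, -0.0045], 0, 0.02]
    - [[0.0007, 0, -0.0055], 0, 0.02]
    - [[0.0007, 0, -0.006], 0, 0.02]

```text
t: 13.4
tool_pos: [0.5719, 0.0293, 0.0438]
tcp_rot: [0.524, 0.475, -0.519, 0.48]
ft_force: [8.0, -1.5, 5.4]
opening: 0.287
```

```bash
python3 look.py l13 15 | head -2
```

```text
13.4 [571.9  29.3  43.8] jaw -95.02 [ 8.04 -1.54  5.44] [-0.171 -1.634 -0.014] 25.0
13.45 [571.9  29.3  43.8] jaw -95.02 [ 9.09 -0.99  5.66] [-0.228 -1.68   0.016] 25.1
```

View pics/l13.png

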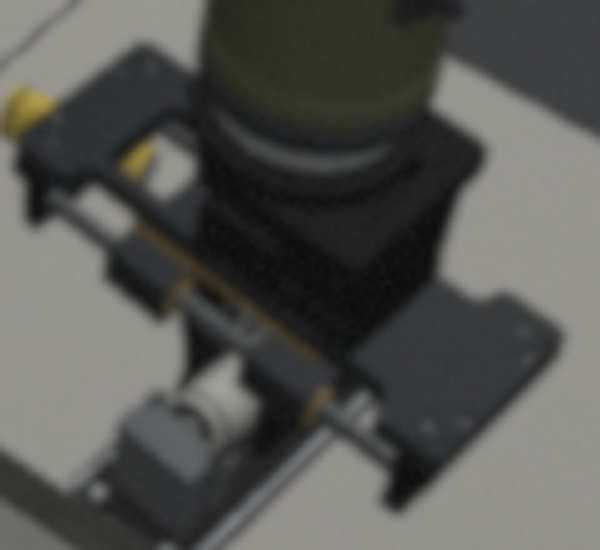

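```bash
python3 - <<'E'
import numpy as np
# profile points: can lower(35,-13) upper (35,13) nub (37,-5),(37,5)
for th in range(0,30,1):
    t=np.deg2rad(th);c,s=np.cos(t),np.sin(t)
    pts=np.array([(70,y) for y in np.linspace(0,26,60)]+[(72,y) for y in np.linspace(8,18,30)])
    x=pts[:,0]*c-pts[:,1]*s; z=19+pts[:,0]*s+pts[:,1]*c
    k=(z>46.5)&(z<49.5)
    if not k.any(): continue
    xl=32-x[k].max(); xb=xl-5/c-13*np.tan(t); print(th,"need p",round(-37-xb,2))
E
```

```text
2 need p 5.54
3 need p 5.32
4 need p 5.15
5 need p 5.01
6 need p 4.85
7 need p 4.75
8 need p 6.72
9 need p 6.63
10 need p 6.63
11 need p 6.59
12 need p 6.63
13 need p 6.63
14 need p 6.74
15 need p 6.78
16 need p 6.93
17 need p 6.72
18 need p 6.49
19 need p 5.23
20 need p 5.47
21 need p 5.75
22 need p 5.89
23 need p 6.21
24 need p 6.21
25 need p 6.02
```

Emit:
play_rows:
  moves:
    - [[-0.0005, 0, 0], 0, 0.02]
    - [[-0.001, 0.0001, 0], 0, 0.02]
    - [[-0.0015, 0.0001, 0], 0, 0.02]
    - [[-0.002, 0.0002, 0], 0, 0.02]
    - [[-0.002, 0.0002, 0], 0, 0.02]
  squeeze: 45

```text
t: 13.95
tool_pos: [0.5706, 0.0294, 0.044]
tcp_rot: [0.524, 0.475, -0.519, 0.48]
ft_force: [9.1, -1.3, 4.5]
opening: 0.285
```

```bash
python3 look.py l14 15 | head -2
python3 - <<'E'
import cv2,numpy as np
ims=[cv2.resize(np.load(f"pics/{t}.npy")[260:310,365:430,::-1],None,fx=6,fy=6,interpolation=cv2.INTER_CUBIC) for t in("l13","l14")]
cv2.imwrite("pics/cmp3.png",np.clip(np.hstack(ims)*1.6,0,255))
E
```

```text
13.95 [570.6  29.4  44. ] jaw -95.02 [ 9.07 -1.29  4.54] [-0.186 -1.993  0.041] 24.8
14.0 [570.6  29.4  44. ] jaw -95.02 [ 9.63 -0.75  4.48] [-0.202 -1.988  0.025] 24.9[ WARN:0@0.028] global loadsave.cpp:1063 imwrite_ Unsupported depth image for selected encoder is fallbacked to CV_8U.
```

View pics/cmp3.png

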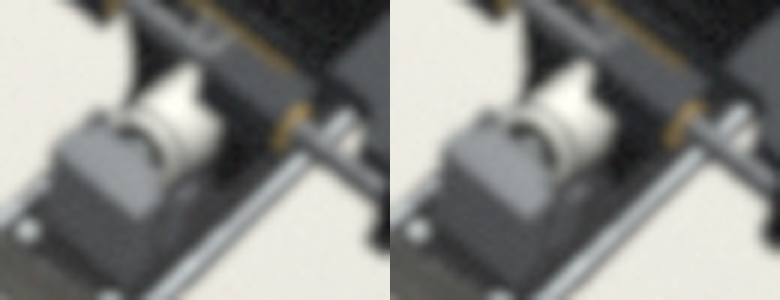

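Emit:
play_rows:
  moves:
    - [[-0.0006, 0, 0], 0, 0.02]
    - [[-0.001, 0.0001, -0.001], 0, 0.02]
    - [[-0.001, 0.0001, -0.002], 0, 0.02]
    - [[-0.001, 0.0001, -0.003], 0, 0.02]
    - [[-0.001, 0.0001, -0.004], 0, 0.02]

```text
t: 14.5
tool_pos: [0.5704, 0.0294, 0.0407]
tcp_rot: [0.525, 0.475, -0.518, 0.481]
ft_force: [9.8, -1.4, 8.2]
opening: 0.283
```

```bash
python3 look.py l15 5 | head -2
python3 - <<'E'
import cv2,numpy as np
ims=[cv2.resize(np.load(f"pics/{t}.npy")[260:310,365:430,::-1],None,fx=6,fy=6,interpolation=cv2.INTER_CUBIC) for t in("l14","l15")]
cv2.imwrite("pics/cmp4.png",np.clip(np.hstack(ims)*1.6,0,255).astype(np.uint8))
E
```

```text
14.5 [570.4  29.4  40.7] jaw -95.03 [ 9.82 -1.35  8.21] [-0.203 -1.967 -0.031] 24.6
14.55 [570.2  29.4  40.5] jaw -95.03 [11.07 -1.43  6.37] [-0.249 -1.955  0.084] 24.8
```

View pics/cmp4.png

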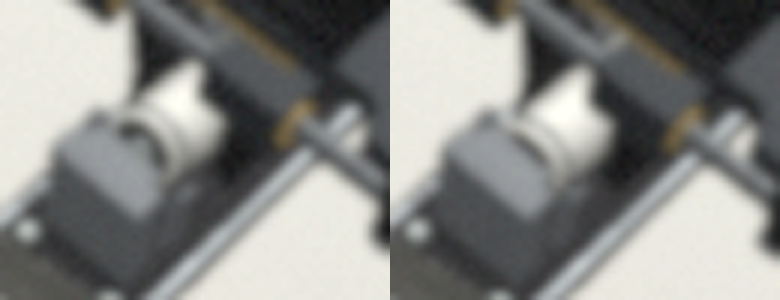

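Emit:
play_rows:
  moves:
    - [[-0.0003, 0, -0.0008], 0, 0.02]
    - [[-0.0003, 0, -0.0016], 0, 0.02]
    - [[-0.0003, 0, -0.0024], 0, 0.02]
    - [[-0.0003, 0, -0.0032], 0, 0.02]
    - [[-0.0003, 0, -0.0035], 0, 0.02]

```text
t: 15.05
tool_pos: [0.5696, 0.0293, 0.0369]
tcp_rot: [0.524, 0.475, -0.519, 0.48]
ft_force: [9.8, -1.9, 7.4]
opening: 0.286
```

```bash
python3 look.py l16 0
python3 - <<'E'
import cv2,numpy as np
ims=[cv2.resize(np.load(f"pics/{t}.npy")[260:310,365:430,::-1],None,fx=6,fy=6,interpolation=cv2.INTER_CUBIC) for t in("l15","l16")]
cv2.imwrite("pics/cmp5.png",np.clip(np.hstack(ims)*1.6,0,255).astype(np.uint8))
E
```

```text
15.05 [569.6  29.3  36.9] jaw -95.04 [ 9.79 -1.94  7.36] [-0.267 -1.88   0.015] 24.9
15.1 [569.6  29.3  36.9] jaw -95.04 [ 9.63 -1.06  6.68] [-0.264 -1.883 -0.054] 24.9
332 side fit [574.8  27.1  33.2] debiased [572.8  29.5  33.2] pitch 2.8 2.06
```

View pics/cmp5.png

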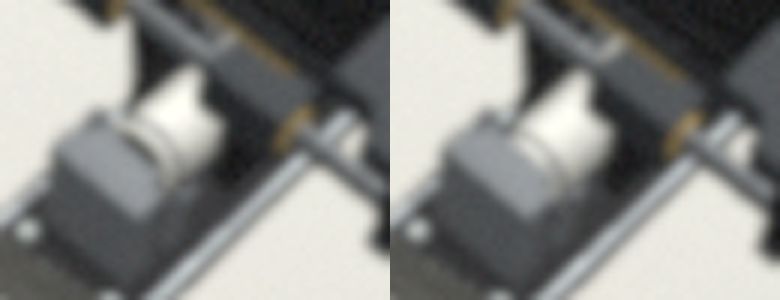

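Emit:
play_rows:
  moves:
    - [[-0.0003, 0, -0.0005], 0, 0.02]
    - [[-0.0003, 0, -0.001], 0, 0.02]
    - [[-0.0003, 0, -0.0015], 0, 0.02]
    - [[-0.0003, 0, -0.002], 0, 0.02]
    - [[-0.0003, 0, -0.002], 0, 0.02]

```text
t: 15.6
tool_pos: [0.5695, 0.0294, 0.0355]
tcp_rot: [0.524, 0.475, -0.519, 0.48]
ft_force: [8.5, -1.1, 10.0]
opening: 0.285
```

```bash
python3 look.py l17 0
python3 - <<'E'
import cv2,numpy as np
ims=[cv2.resize(np.load(f"pics/{t}.npy")[260:310,365:430,::-1],None,fx=6,fy=6,interpolation=cv2.INTER_CUBIC) for t in("l16","l17")]
cv2.imwrite("pics/cmp6.png",np.clip(np.hstack(ims)*1.6,0,255).astype(np.uint8))
E
```

```text
15.6 [569.5  29.4  35.5] jaw -95.03 [ 8.49 -1.06  9.98] [-0.385 -1.568  0.003] 24.8
15.65 [569.4  29.3  35.4] jaw -95.04 [ 7.9  -1.84 10.01] [-0.283 -1.576 -0.031] 24.9
343 side fit [571.3  27.4  31.8] debiased [569.3  29.8  31.8] pitch 0.3 2.2
```

View pics/cmp6.png

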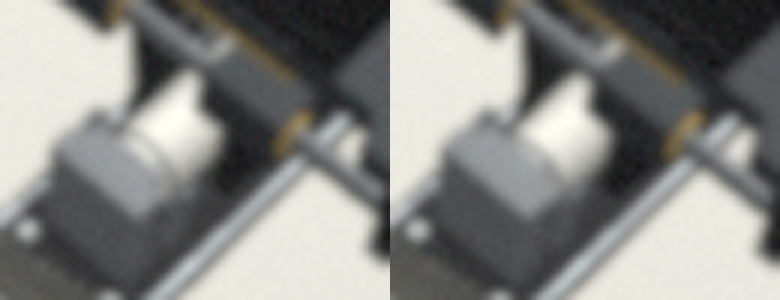

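Emit:
play_rows:
  moves:
    - [[0, 0, 0.0005], 0, 0.02]
    - [[0.0005, 0, 0.001], 0, 0.02]
    - [[0.001, -0.0001, 0.001], 0, 0.02]
    - [[0.0015, -0.0001, 0.001], 0, 0.02]
    - [[0.002, -0.0002, 0.001], 0, 0.02]
  squeeze: 25

```text
t: 16.15
tool_pos: [0.5695, 0.0293, 0.0354]
tcp_rot: [0.523, 0.476, -0.52, 0.479]
ft_force: [5.1, -0.6, 8.5]
opening: 0.293
```

Emit:
play_rows:
  moves:
    - [[0.0005, 0, 0], 0, 0.02]
    - [[0.001, -0.0001, 0], 0, 0.02]
    - [[0.0015, -0.0001, 0], 0, 0.02]
    - [[0.002, -0.0002, 0], 0, 0.02]
    - [[0.002, -0.0002, 0], 0, 0.02]

```text
t: 16.65
tool_pos: [0.5709, 0.0292, 0.0353]
tcp_rot: [0.523, 0.476, -0.52, 0.479]
ft_force: [3.9, -0.8, 9.8]
opening: 0.289
```

```bash
python3 look.py l18 0
python3 - <<'E'
import cv2,numpy as np
ims=[cv2.resize(np.load(f"pics/{t}.npy")[260:310,365:430,::-1],None,fx=6,fy=6,interpolation=cv2.INTER_CUBIC) for t in("l17","l18")]
cv2.imwrite("pics/cmp7.png",np.clip(np.hstack(ims)*1.6,0,255).astype(np.uint8))
E
```

```text
16.65 [570.9  29.2  35.3] jaw -95.02 [ 3.87 -0.75  9.79] [-0.166 -0.811  0.026] 25.1
16.7 [570.9  29.2  35.4] jaw -95.02 [ 4.56 -0.41  9.57] [-0.248 -0.859 -0.007] 25.1
321 side fit [572.1  27.4  31.8] debiased [570.1  29.8  31.8] pitch 0.7 2.18
```

View pics/cmp7.png

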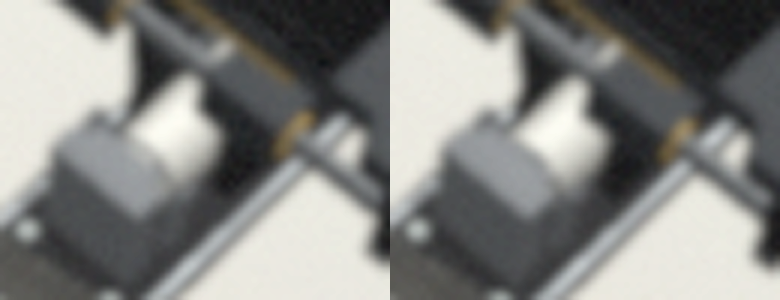

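Emit:
play_rows:
  moves:
    - [[0, 0, 0.0007], 0, 0.02]
    - [[0, 0, 0.0014], 0, 0.02]
    - [[0.0005, 0, 0.002], 0, 0.02]
    - [[0.001, -0.0001, 0.002], 0, 0.02]
    - [[0.0015, -0.0001, 0.002], 0, 0.02]

```text
t: 17.2
tool_pos: [0.571, 0.0292, 0.0355]
tcp_rot: [0.522, 0.477, -0.521, 0.478]
ft_force: [5.0, -1.3, 1.4]
opening: 0.291
```

Emit:
play_rows:
  moves:
    - [[0.0005, 0, 0], 0, 0.02]
    - [[0.001, -0.0001, 0], 0, 0.02]
    - [[0.001, -0.0001, 0], 0, 0.02]
    - [[0.001, -0.0001, 0], 0, 0.02]
    - [[0.001, -0.0001, 0], 0, 0.02]

```text
t: 17.7
tool_pos: [0.5717, 0.0291, 0.0354]
tcp_rot: [0.522, 0.477, -0.521, 0.478]
ft_force: [5.2, -0.8, 3.2]
opening: 0.291
```

```bash
python3 look.py l19 0
```

```text
17.7 [571.7  29.1  35.4] jaw -95.0 [ 5.21 -0.81  3.22] [-0.145 -1.101 -0.036] 25.3
17.75 [571.7  29.1  35.5] jaw -95.0 [ 5.39 -0.3   3.3 ] [-0.1   -1.085 -0.043] 25.4
324 side fit [572.8  27.3  31.9] debiased [570.8  29.7  31.9] pitch 0.2 2.21
```

Emit:
play_rows:
  moves:
    - [[0.0005, 0, 0], 0, 0.02]
    - [[0.001, -0.0001, 0], 0, 0.02]
    - [[0.0015, -0.0001, 0], 0, 0.02]
    - [[0.0015, -0.0001, 0], 0, 0.02]
    - [[0.0015, -0.0001, 0], 0, 0.02]
  squeeze: 15

```text
t: 18.25
tool_pos: [0.5724, 0.0291, 0.0354]
tcp_rot: [0.521, 0.477, -0.521, 0.478]
ft_force: [3.7, 0.3, 6.4]
opening: 0.292
```

```bash
python3 look.py l20 0
```

```text
18.25 [572.4  29.1  35.4] jaw -95.0 [3.7  0.32 6.36] [-0.096 -0.687  0.005] 25.4
18.3 [572.4  29.1  35.4] jaw -95.0 [2.94 0.13 6.85] [-0.112 -0.679 -0.059] 25.7
329 side fit [571.5  27.2  31.8] debiased [569.5  29.6  31.8] pitch 1.1 2.33
```

View pics/l20.png

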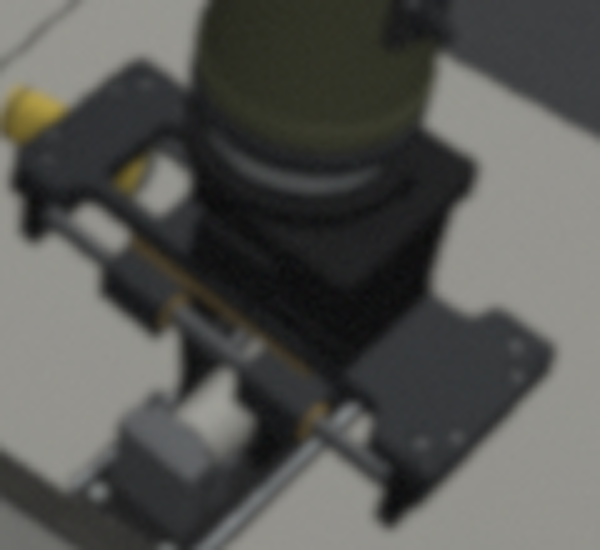

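Emit:
play_rows:
  moves:
    - [[0, 0, 0.001], 0, 0.026]
    - [[0, 0, 0.001], 0, 0.028]
    - [[0, 0, 0.001], 0, 0.032]
    - [[0, 0, 0.001], 0, 0.036]
    - [[0, 0, 0.001], 0, 0.04]

```text
t: 18.8
tool_pos: [0.5711, 0.029, 0.035]
tcp_rot: [-0.521, -0.478, 0.522, -0.477]
ft_force: [0.5, 0.8, 0.9]
opening: 0.428
```

```bash
python3 look.py l21 0
```

```text
18.8 [571.1  29.   35. ] jaw -94.99 [0.51 0.77 0.95] [ 0.018 -0.021 -0.013] 37.2
18.85 [571.4  29.   35.2] jaw -95.0 [ 0.74 -0.03  0.39] [0.039 0.089 0.   ] 38.4
332 side fit [570.9  27.5  32.3] debiased [568.9  29.9  32.3] pitch -0.6 1.98
```

View pics/l21.png

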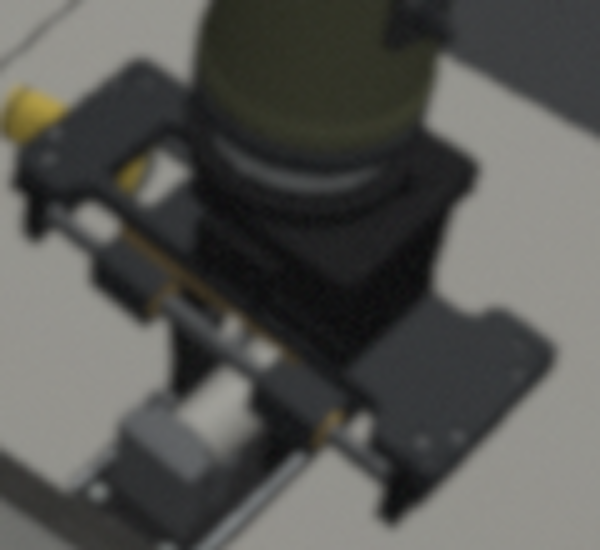

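Released with the fingers clear of the cell. Lifting straight up, then moving aside to look.

Emit:
play_rows:
  moves:
    - [[0, 0, 0], 0, 0.042]
    - [[0, 0, 0.005], 0, 0.042]
    - [[0, 0, 0.02], 0, 0.042]
    - [[0, 0, 0.045], 0, 0.042]
    - [[0, 0, 0.075], 0, 0.042]

```text
t: 19.35
tool_pos: [0.5715, 0.0291, 0.1118]
tcp_rot: [-0.521, -0.478, 0.522, -0.477]
ft_force: [0.4, 0.3, 0.3]
opening: 0.482
```

Emit:
play_rows:
  moves:
    - [[0, -0.02, 0.04], 0, 0.042]
    - [[0, -0.055, 0.07], 0, 0.042]
    - [[-0.01, -0.095, 0.09], 0, 0.042]
    - [[-0.02, -0.135, 0.1], 0, 0.042]
    - [[-0.03, -0.17, 0.1], 0, 0.042]

```text
t: 19.85
tool_pos: [0.5428, -0.1433, 0.2145]
tcp_rot: [0.522, 0.476, -0.521, 0.479]
ft_force: [0.0, -0.6, -0.2]
opening: 0.484
```

Emit:
play_rows:
  moves:
    - [[0, -0.03, 0], 0, 0.042]
    - [[0, -0.06, 0], 0, 0.042]
    - [[0, -0.08, 0], 0, 0.042]
    - [[0, -0.08, 0], 0, 0.042]
    - [[0, -0.08, 0], 0, 0.042]

```text
t: 20.35
tool_pos: [0.5422, -0.2204, 0.2115]
tcp_rot: [0.522, 0.478, -0.521, 0.478]
ft_force: [-0.0, 0.2, -0.5]
opening: 0.483
```

```bash
python3 - <<'E'
from cellfit import *
for n,b in(("side",(235,320,355,445)),("top",(150,235,195,265))):
    q,d=vision.read_camera(n); crop(q,*b,7,f"pics/{n}f.png"); np.save(f"pics/{n}f.npy",q); np.save(f"pics/{n}fd.npy",d)
    cv2.imwrite(f"pics/{n}ff.png",q[...,::-1])
E
```

```text
(no output)
```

View pics/sidef.png

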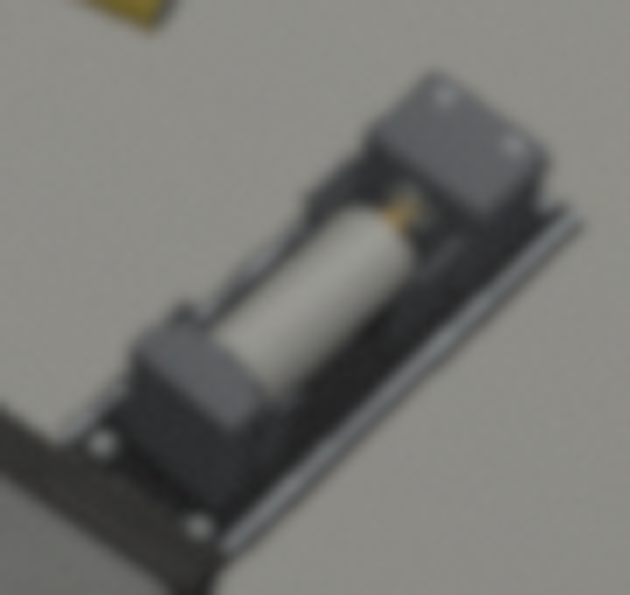

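View pics/topf.png

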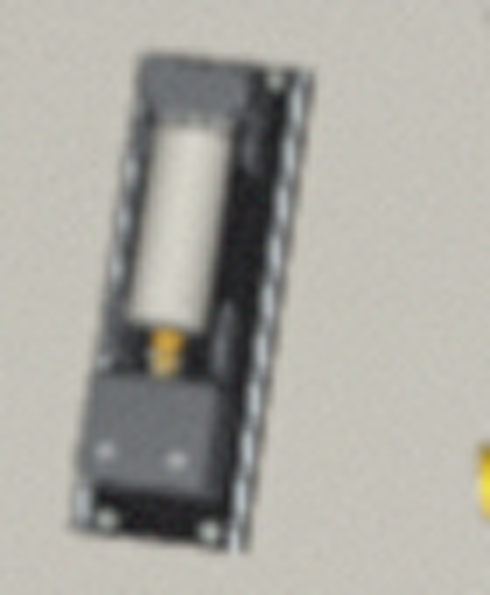

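View pics/topff.png

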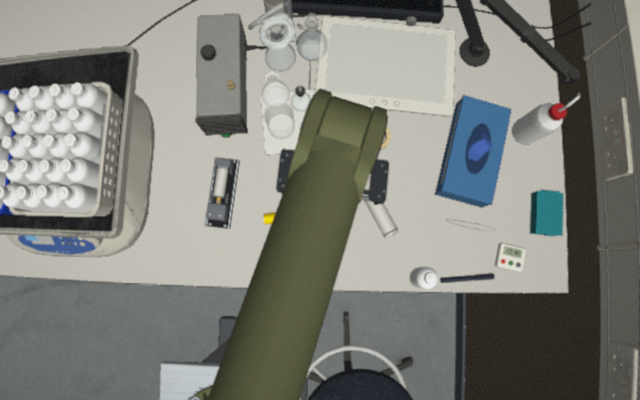

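```bash
python3 - <<'E'
from cellfit import *
for cam,bay,yaw in(("top",(573.6,28.8),-4.8),("side",(577,26.4),-5.1)):
    q=np.load(f"pics/{cam}f.npy");d=np.load(f"pics/{cam}fd.npy"); P0=cloud(cam,d)*1000;g=q.min(2)
    th=130 if cam=="top" else 95
    k=(np.abs(P0[...,2]-38)<12)&(np.hypot(P0[...,0]-bay[0],P0[...,1]-bay[1])<50)&(g>th)
    P=P0[k]; a=np.deg2rad(yaw)
    p=P-[*bay,0]; x=np.cos(a)*p[:,0]+np.sin(a)*p[:,1]; y=-np.sin(a)*p[:,0]+np.cos(a)*p[:,1]
    print(cam,len(P),"x",np.percentile(x,[1,5,50,95,99]).round(1),"y",np.percentile(y,[2,50,98]).round(1))
    for lo,hi in((-35,-20),(-20,0),(0,15),(15,32)):
        m=(x>lo)&(x<hi)&(np.abs(y-np.median(y))<4); print("  top z at",lo,hi,np.median(P[m,2]).round(1),m.sum())
    h=(np.abs(P0[...,2]-46)<3); pp=P0[h]-[*bay,0]; X=np.cos(a)*pp[:,0]+np.sin(a)*pp[:,1]; Y=-np.sin(a)*pp[:,0]+np.cos(a)*pp[:,1]
    hm=(X<-45)&(X>-100)&(np.abs(Y)<26); print("  housing x",np.percentile(X[hm],[2,98]).round(1))
for n in("bottle","tape","cap"):
    for cam in("top","side"):
        print(n,cam,[np.round(m["point"],0).tolist() for m in vision.masks_of(n,cam)[:2]])
s,p,j,R=tcp(); print(s["t"])
E
```

```text
top 296 x [-35.3 -33.3  -2.8  28.   31.7] y [-10.1  -0.8  20.5]
  top z at -35 -20 43.4 24
  top z at -20 0 43.3 34
  top z at 0 15 43.0 23
  top z at 15 32 43.6 25
  housing x [-87.7 -54.4]
side 371 x [-42.4 -34.   -4.   26.5  38.4] y [-20.4   3.6  13. ]
  top z at -35 -20 44.2 27
  top z at -20 0 44.8 40
  top z at 0 15 44.1 33
  top z at 15 32 44.7 25
  housing x [-87.4 -54.2]
bottle top [[278.0, 422.0]]
bottle side [[137.0, 294.0], [282.0, 405.0]]
tape top []
tape side [[225.0, 234.0]]
cap top [[202.0, 223.0]]
cap side [[191.0, 389.0]]
20.75
```

```bash
python3 - <<'E'
from rig import bot
print(bot.finish_job())
E
```

```text
the job is handed in; nothing more can be done
None
```

The cell is loaded in the charger and the job is handed in at about 21 s of the 72 s allowed. It lies flat in the bay with its nub end under the lip.

**What I did**
- I took the small white cell from the rest, picking it over the larger white one and the yellow one.
- I tilted the nub up about 27° by letting the nub end rest lightly on the lip, at about 1 N.
- I pressed the flat end against the ball until the wrist read about 10 N. I put the ball 8.6 to 10 mm in at that point.
- I tipped the nub end down past the lip, with upward wrist force of 4 to 10 N, then eased the cell forward and let go.

**Last checks**
- **Seating:** the flat end is 35 mm behind the bay middle, where a seated cell should be. The top of the can is level along its length.
- **Height:** the can's top measured 43 to 45 mm, against 45 mm expected.
- **Forces:** the wrist never read more than about 13 N at the readings.
- **Robot:** it stands clear of everything, with forces near zero.
- **Bystanders:** the bottle and cap still show in their places in both pictures. The tape was hidden by the arm from above, but the side view has it in its place.

**What disagreed or went less well**
- **Slip while tipping:** the cell crept forward in the grip by several millimetres, I think about 8. By force the ball was only about 7 to 8 mm in for part of the tipping, so below the stated 8.1 mm. My geometry says about 7 mm was enough at those angles.
- **Cameras:** the two differed by about 3 mm at the charger. I corrected the side camera using the held cell.
- **Detectors:** in the last pictures the cap and bottle detectors each also reported the loaded charger or cell.

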